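# Put the tool batteries on charge in the cupboard's charging drawer

### The job

Put the battery packs on charge: pull the charger's tray fully out, lay every pack lying about on the shelf flat in a bay of its own with its contact end towards the back, and slide the tray fully home. Then turn the timer dial clockwise to the 2-hour mark; the vent shutter on the roof must also be slid fully open (to the left), before or after. Leave the hammer, the pot and the organiser alone.

Things in the scene. Friction and masses are not known exactly. Their poses are not given: they have to be found in the camera images.
- charger: grey steel battery charger, fixed on the shelf, 150 deep (x) x 306 wide (y) x 100 mm high; origin: centre of its underside. Its -x side, the open front with the pull-out tray, faces the robot; +x is its back, +y its left seen from the robot; yaw within 0.1 rad. On its flat roof: a vent shutter with an upright tab (left half), a round timer dial (right half).
- tray (a joint): pull-out tray on runners: 0 = fully home (front panel against the hood), 0.130 m = fully out at its stop; grows as it comes out along the charger's -x. Slides with about 3 N, stays where left. Its front panel (306 wide, 10 thick) reaches from 12 to 96 mm above the shelf. Fully out, its bays are clear of the hood by about 17 mm and open from above.
- tray_handle (a point): middle of the tray's steel handle bar: 120 mm long along the charger's y, 10 mm thick, 82 mm above the shelf, 35 mm in front of the tray's front panel (free gap 30 mm behind it). Moves with the tray.
- tray_floor (a point): centre of the top face of the tray's floor, 16 mm above the shelf; axes as the charger's; moves with the tray. On the floor, behind the front panel, are four equal bays side by side, each 66 wide (y) x 114 mm long (x), parted and bounded by ribs 12 mm high.
- tray_bay1 (a point): centre of bay 1 (leftmost seen from the robot), on the tray's floor; axes as the charger's. Moves with the tray.
- tray_bay2 (a point): centre of bay 2 (second from left seen from the robot), on the tray's floor; axes as the charger's. Moves with the tray.
- tray_bay3 (a point): centre of bay 3 (second from right seen from the robot), on the tray's floor; axes as the charger's. Moves with the tray.
- tray_bay4 (a point): centre of bay 4 (rightmost seen from the robot), on the tray's floor; axes as the charger's. Moves with the tray.
- vent (a joint): sliding vent shutter on the charger's roof: 0 = slots covered, 0.018 m = slots fully open at its stop, growing as it slides along the charger's +y (to the left). About 1.5 N, stays where left.
- vent_tab (a point): middle of the top of the shutter's upright tab, 135 mm above the shelf; the tab is 40 mm long along the charger's x, 12 mm thick along y, and stands 33 mm above the 2 mm shutter plate. Moves with the shutter.
- timer (a joint): charge timer dial, rad: 0 = zero mark, grows clockwise seen from above to 5.236 at 4 h; 75 degrees (1.309 rad) an hour, so 2 h is 2.618. About 0.05 N m, stays where left. On the roof around it: a round dot at zero (charger's -x side), then clockwise a long mark for each hour, a short one for each half hour.
- timer_top (a point): centre of the top of the dial's grip bar, on the dial's axis, 142 mm above the shelf; turns with the dial. The bar, along this point's x axis, is 60 long x 14 wide x 34 mm high, on a round skirt 64 mm across and 8 mm high. A white line on its top marks the pointer end (this point's -x end).
- pack1: one of up to four identical black tool battery packs (None from the start: absent), 0.3 to 0.55 kg. Body 100 long (x) x 56 wide (y) x 36 mm high; on top a narrower rail block 70 long x 34 wide x 28 mm high (64 mm in all), centred 13 mm towards -x. The +x end is the contact end, a low ledge with three brass blades. Origin: centre of its underside, z up.
- pack2: one of up to four identical black tool battery packs (None from the start: absent), 0.3 to 0.55 kg. Body 100 long (x) x 56 wide (y) x 36 mm high; on top a narrower rail block 70 long x 34 wide x 28 mm high (64 mm in all), centred 13 mm towards -x. The +x end is the contact end, a low ledge with three brass blades. Origin: centre of its underside, z up.
- pack3: one of up to four identical black tool battery packs (None from the start: absent), 0.3 to 0.55 kg. Body 100 long (x) x 56 wide (y) x 36 mm high; on top a narrower rail block 70 long x 34 wide x 28 mm high (64 mm in all), centred 13 mm towards -x. The +x end is the contact end, a low ledge with three brass blades. Origin: centre of its underside, z up.
- pack4: one of up to four identical black tool battery packs (None from the start: absent), 0.3 to 0.55 kg. Body 100 long (x) x 56 wide (y) x 36 mm high; on top a narrower rail block 70 long x 34 wide x 28 mm high (64 mm in all), centred 13 mm towards -x. The +x end is the contact end, a low ledge with three brass blades. Origin: centre of its underside, z up.
- pack1_contacts (a point): middle of the contact end face (+x end) of pack1, 50 mm from its origin and 18 mm above its underside
- pack2_contacts (a point): middle of the contact end face (+x end) of pack2, 50 mm from its origin and 18 mm above its underside
- pack3_contacts (a point): middle of the contact end face (+x end) of pack3, 50 mm from its origin and 18 mm above its underside
- pack4_contacts (a point): middle of the contact end face (+x end) of pack4, 50 mm from its origin and 18 mm above its underside
- hammer: bystander: tack hammer lying on the shelf, about 250 mm long; to be left alone
- pot: bystander: open grey silicone pot of clear stick-on bumpers, 84 mm across, 65 mm high; to be left alone
- organiser: bystander: translucent compartment organiser, 200 x 140 x 45 mm; to be left alone

How it is judged:
By the outcome, as a careful person would: the job done as asked, in the order asked, and still so for the second after the job is handed in, with the robot touching nothing.
Of pack1, pack2, pack3, pack4 only 2 to 4 are there at a start; the rules pass over those that are not, and their reading is None.
At some moment in a run one of pack1, pack2, pack3, pack4 may be knocked a few centimetres aside while the robot is not near it.
Once in a run the grip may slacken for a moment while it holds something.
It also fails if it takes over 210 s, if anything falls off the work surface, if the arm or the gripper's body presses on something with over 40 N, if the wrist force passes 120 N, or if a joint passes its speed limit or range.

### The arm

A 6-joint arm with a two-finger parallel gripper is mounted at the origin on the work surface. World frame = base frame: x ahead of the robot, y to its left, z up, the work surface at z = 0. Lengths are in mm, angles in rad, forces in N, time in s.
With the tool pointing down it reaches from about 275 to 750 mm from the base axis. Payload 10.2 kg.
Tool frame: the origin (TCP) lies midway between the tips of the shut fingers; the grasp point (between the pads) lies 19 mm behind it; z points along the fingers, y is the direction in which the jaws open and shut (so a half turn about z gives the same grasp; the last joint's range is limited). The gripper opens to 85 mm and grips with 20 to 120 N. Pads are 22 mm wide; open, the fingers measure 114 mm over their backs; the gripper's body (76 mm by 85 mm) begins 54 mm behind the grasp point. The pads swing forward as they close: fully open they stand 13 mm farther back than shut.
Start: joints at [0.996, 0.313, 1.498, -0, 1.331, -0.223], TCP at [180.922, 492.847, 231.294] pointing down, gripper open.
Joint ranges: [-2.94, 2.94], [-0.97, 2.17], [0.19, 2.56], [-1.23, 4.37], [0.02, 3.11], [-2.88, 2.88]. Speed limits (rad/s): [2.39, 2.39, 3.01, 3.14, 3.14, 3.14].

### API

Orientations are given as a unit quaternion [w, x, y, z].
In Python, from rig import sense, optics, ctrl gives the robot as it stands.
- The arm moves only by the tool play_rows, never from a script. Its argument "plan" is a list of rows, each a list of 7 numbers: the shift along the world's x, y, z in mm, then the turn, a rotation vector about the world's x, y, z in rad, then the opening, from -1 (shut) to 1 (fully open), so that 0 is half open. A call has 1 to 5 rows; each row shifts and turns the pose as measured when the row begins; what a row does not reach is not made up. A row lasts 1/12 s, in which the tool goes at most 41.7 mm and 7.16 degrees, less where a joint would pass 70% of its speed; a pose out of reach is approached as far as the arm can. A call is refused whole if a number of a shift passes 41.7 or a number of a turn 0.125, either way. A call with a gripper value outside its range is refused whole. The fingers move at their own pace and stop on an object; "grip_force" is the grip in N (left out, the last holds). Time passes only in rows, so rows that do not move let the fingers close. It gives the time, the measured TCP pose, the force and the opening at its end, in the units of the state.
- sense(): the state, without advancing time (a new reading comes with each control period).
- optics.capture(name): name is "scene" or "top" or "wrist"; returns a dict with "img" (384x512x3 uint8, blue, green, red), "fx", "fy", "cx", "cy" (pixels), "dist" ([k1, k2, p1, p2, k3] as OpenCV has them; the pictures are not rectified), "world_to_cam" (4x4, takes a point from world to camera coordinates). Camera axes: x right, y up, looking along -z (the intrinsics and any distortion apply to the point x, -y, -z); pixel columns grow to the right and rows downward; lengths in mm; the calibration is good to about 2 mm. A picture is of the moment at which its call begins. There is no depth.
- ctrl.finish_job(): hands the job in, once; it reports no verdict.
The state is a dict: "time_s": time; "joints": joint angles; "dq": joint speeds; "tau": joint torques, N m; "eef_pos": TCP position; "ee_rot": TCP orientation; "force": force on the tool from outside, world axes, zero at the start; "wrist_torque": the same for the moment, N m; "grip_width": opening from 0.0 (shut) to 1.0 (fully open).
Only numpy, scipy, OpenCV 4.12 (cv2) and the standard library are available. Lean on these libraries where they do the work, as an engineer would, in place of code of your own. Each camera call takes 0.05 s, during which the arm holds its last target. There are 200 camera calls.

## Working session

There is one attempt and no reset: what is moved stays moved. The work goes in short steps, Python scripts to look and compute and a tool call to move; the robot and the scene stay as the last step left them, time stands still between calls to the robot, and variables do not carry over. Pictures are saved under pics/ and viewed, about 12 in all and at most 16, crops included, and the job is handed in when it is done.

Besides the shell and the picture viewer there is one more tool, called after ">>>" as name(argument=value, ...) on one line, values as JSON. play_rows: Moves the arm, as the interface text tells. Its arguments: {"type":"object","properties":{"plan":{"type":"array"},"grip_force":{"type":"number"}},"required":["plan"]}

```bash
ls; mkdir -p pics; cat > h.py <<'E'
import numpy as np, cv2
from rig import sense, optics, ctrl
def cap(n,save=None):
    c=optics.capture(n); 
    if save: cv2.imwrite('pics/'+save+'.png',c['img'])
    return c
def ray(c,u,v):
    K=np.array([[c['fx'],0,c['cx']],[0,c['fy'],c['cy']],[0,0,1.]])
    p=cv2.undistortPoints(np.array([[[u,v]]],float),K,np.array(c['dist'],float))[0,0]
    T=np.array(c['world_to_cam']); R,t=T[:3,:3],T[:3,3]
    return -R.T@t, R.T@np.array([p[0],-p[1],-1.])
def onz(c,u,v,z):
    o,d=ray(c,u,v); return o+d*(z-o[2])/d[2]
def proj(c,P):
    K=np.array([[c['fx'],0,c['cx']],[0,c['fy'],c['cy']],[0,0,1.]])
    T=np.array(c['world_to_cam']); q=T[:3,:3]@np.array(P,float)+T[:3,3]
    q=q*[1,-1,-1]
    return cv2.projectPoints(q.reshape(1,1,3),np.zeros(3),np.zeros(3),K,np.array(c['dist'],float))[0][0,0]
def load(n):
    import pickle; return pickle.load(open(n,'rb'))
E
python3 - <<'E'
from h import *
import pickle
for n in ['scene','top']:
    c=cap(n,n+'0'); pickle.dump(c,open(n+'0.pkl','wb'))
    print(n,ray(c,256,192),c['fx'])
print(sense())
a=cv2.imread('pics/scene0.png');b=cv2.imread('pics/top0.png')
E
```

```text
pics
scene (array([1355.40967838,  735.51220505, 1160.91197071]), array([-0.52683623, -0.47683316, -0.7036813 ])) 370.2160892297429
top (array([ 362.28859651,    5.81425499, 1917.94301045]), array([ 1.01844686e-01, -9.81615756e-04, -9.94815367e-01])) 476.28031885160823
{'time_s': 0.1, 'joints': array([ 9.95628223e-01,  3.13343717e-01,  1.49834689e+00,  2.12478638e-05,
        1.33100863e+00, -2.23422718e-01]), 'dq': array([ 0.00087334, -0.00085694, -0.00289242,  0.00181024, -0.00190762,
        0.00034012]), 'tau': array([ 4.37366354e-03, -4.12901831e+01, -2.60142982e+01, -1.60744316e-04,
        3.02263892e-03, -1.90957206e-05]), 'eef_pos': array([180.77282866, 492.65404916, 230.82341428]), 'ee_rot': array([-2.24609407e-04,  1.74969898e-01,  9.84573628e-01, -5.05754920e-04]), 'force': array([-0.40417004,  0.70117122,  0.16074537]), 'wrist_torque': array([ 0.00632512,  0.0320154 , -0.01808537]), 'grip_width': 0.9990285551973981}
```

```bash
python3 - <<'E'
from h import *
b=cv2.imread('pics/top0.png'); a=cv2.imread('pics/scene0.png')
cv2.imwrite('pics/t0.png',cv2.resize(b,(800,600),interpolation=cv2.INTER_CUBIC))
cv2.imwrite('pics/s0.png',cv2.resize(a,(800,600),interpolation=cv2.INTER_CUBIC))
E
```

```text
(no output)
```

View pics/t0.png

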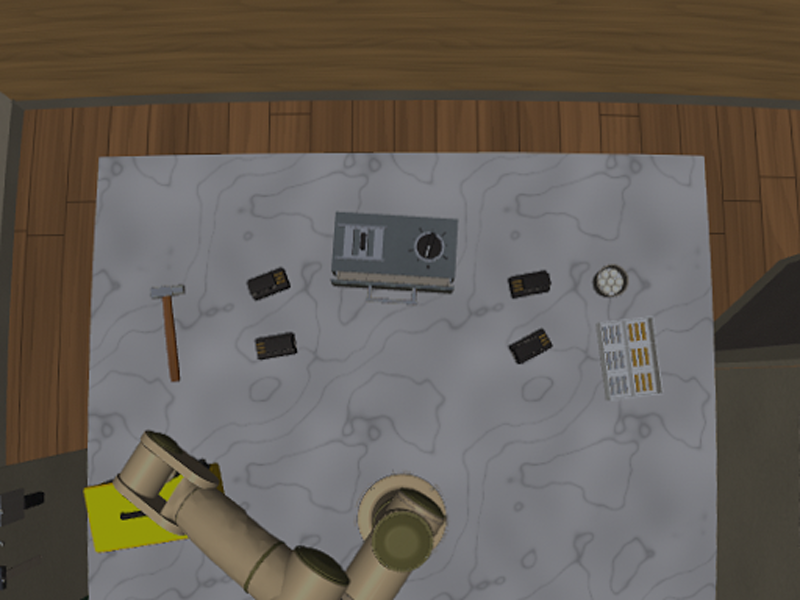

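View pics/s0.png

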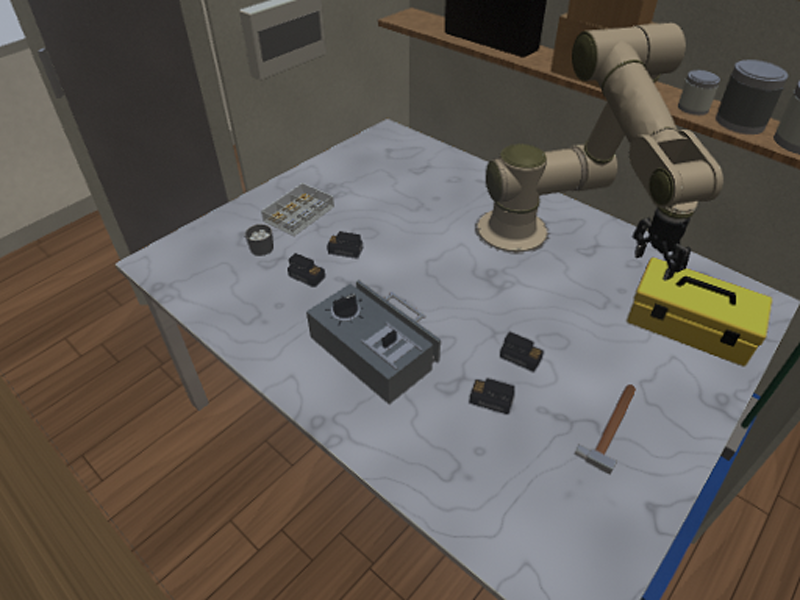

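```bash
python3 - <<'E'
from h import *
c=load('top0.pkl'); s=512/800
for n,u,v,z in [('A',268,283,40),('B',275,346,40),('C',529,284,40),('D',530,345,40),('rBL',336,212,100),('rBR',458,218,100),('rFR',455,283,100),('rFL',332,273,100),('dial',428,246,142),('tab',363,241,135),('handle',393,297,82)]:
    print(n,onz(c,u*s,v*s,z).round())
g=c['img'].max(2); m=((g<60)).astype(np.uint8)
k,l,st,ce=cv2.connectedComponentsWithStats(m)
for i in range(1,k):
    if 100<st[i,4]<2000: print(st[i],ce[i]*800/512, onz(c,*ce[i],36).round())
w=cap('wrist','w0'); o,d=ray(w,256,192); print(o,d); T=np.array(w['world_to_cam']); print(T.round(3)); print(w['fx'],w['dist'])
E
```

```text
A [598. 341.  40.]
B [437. 321.  40.]
C [ 596. -325.   40.]
D [ 440. -325.   40.]
rBL [769. 164. 100.]
rBR [ 754. -140.  100.]
rFR [ 590. -131.  100.]
rFL [615. 172. 100.]
dial [675. -64. 142.]
tab [689.  94. 135.]
handle [558.  21.  82.]
[  6  66   9  33 184] [ 15.31080163 126.09544837] [1039. 1068.   36.]
[  0 104  11  85 521] [  7.13471689 231.34297025] [ 742. 1067.   36.]
[267 149  16  17 184] [428.65998641 245.17663043] [696. -70.  36.]
[158 171  28  21 322] [267.31851708 283.83152174] [597. 344.  36.]
[325 173  28  18 323] [529.71652477 283.43653251] [ 598. -328.   36.]
[  0 208   5  77 292] [  2.42936644 380.20119863] [ 341. 1059.   36.]
[326 211  27  22 319] [529.22217868 346.48315047] [ 436. -324.   36.]
[164 213  26  17 313] [276.64736422 345.37240415] [439. 317.  36.]
[ 93 276 131  99 991] [251.13837033 510.8886226 ] [ 21. 379.  36.]
[239 312  46  25 277] [407.19765343 502.23375451] [ 46. -14.  36.]
[ 85 314  21  15 105] [153.4375    501.5327381] [ 38. 633.  36.]
[115.04512462 516.47617453 373.5153146 ] [ 0.25821541 -0.06101082 -0.96482127]
[[ 3.44000e-01  9.39000e-01 -1.00000e-03 -5.24145e+02]
 [-9.02000e-01  3.30000e-01 -2.78000e-01  3.71230e+01]
 [-2.60000e-01  9.60000e-02  9.61000e-01 -3.78670e+02]
 [ 0.00000e+00  0.00000e+00  0.00000e+00  1.00000e+00]]
284.94990703522296 [-0.00381829  0.          0.          0.          0.        ]
```

>>> play_rows(plan=[[24, -30, 10, 0, 0, 0.022, 1], [24, -30, 10, 0, 0, 0.022, 1], [24, -30, 10, 0, 0, 0.022, 1], [24, -30, 10, 0, 0, 0.022, 1], [24, -30, 10, 0, 0, 0.022, 1]])

```text
time_s: 0.57
eef_pos: [298.8, 339.6, 278.8]
ee_rot: [-0.003, 0.113, 0.994, -0.003]
force: [0.1, 0.9, 0.1]
grip_width: 1.002
```

>>> play_rows(plan=[[24, -30, 10, 0, 0, 0.022, 1], [24, -30, 10, 0, 0, 0.022, 1], [24, -30, 10, 0, 0, 0.022, 1], [24, -30, 10, 0, 0, 0.022, 1], [24, -30, 10, 0, 0, 0.022, 1]])

```text
time_s: 0.98
eef_pos: [421.9, 180.8, 331.2]
ee_rot: [-0.003, 0.055, 0.998, -0.003]
force: [1.4, 0.5, -0.2]
grip_width: 1.002
```

>>> play_rows(plan=[[24, -30, 10, 0, 0, 0.022, 1], [24, -30, 10, 0, 0, 0.022, 1], [24, -30, 10, 0, 0, 0.022, 1], [24, -30, 10, 0, 0, 0.022, 1], [24, -30, 10, 0, 0, 0.022, 1]])

```text
time_s: 1.4
eef_pos: [545.5, 21.4, 383.3]
ee_rot: [-0.003, -0.003, 1.0, -0.003]
force: [0.5, 0.6, 0.0]
grip_width: 1.0
```

```bash
python3 - <<'E'
from h import *
import pickle
w=cap('wrist','w1'); pickle.dump(w,open('w1.pkl','wb'))
cv2.imwrite('pics/w1b.png',cv2.resize(w['img'],(800,600),interpolation=cv2.INTER_CUBIC))
E
```

```text
(no output)
```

View pics/w1b.png

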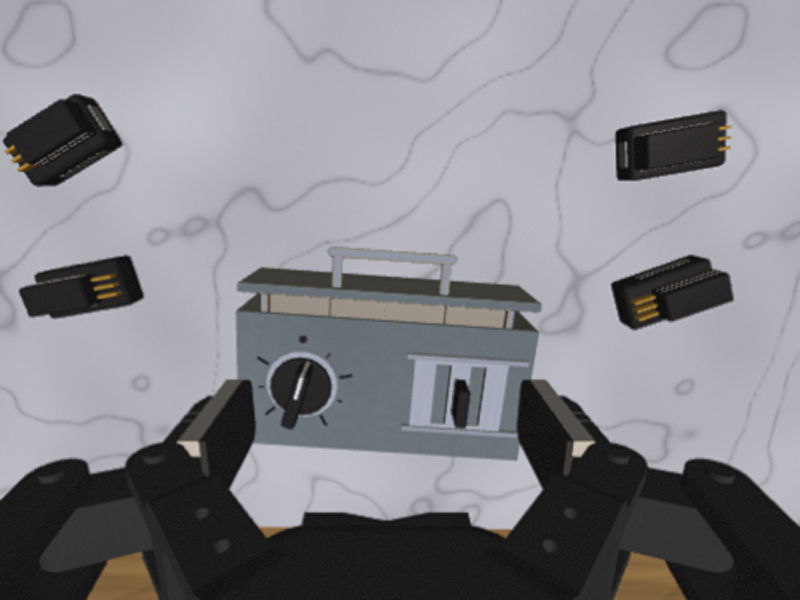

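```bash
python3 - <<'E'
from h import *
w=load('w1.pkl')
cv2.imwrite('pics/w1c.png',cv2.resize(w['img'][150:300,140:350],None,fx=3.8,fy=3.8,interpolation=cv2.INTER_CUBIC))
E
```

```text
(no output)
```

View pics/w1c.png

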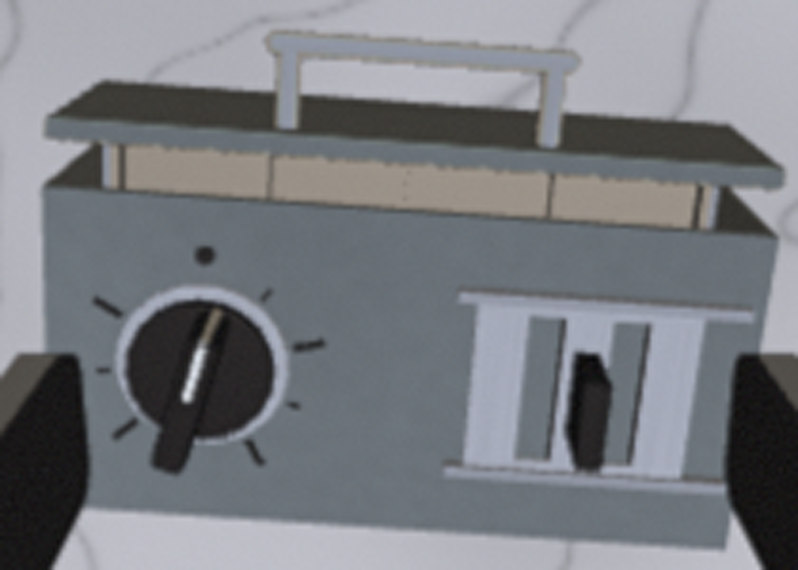

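```bash
cat >> h.py <<'E'
def packs(c,thr=70,area=(250,4000)):
    g=c['img'].max(2); m=(g<thr).astype(np.uint8)
    m=cv2.morphologyEx(m,cv2.MORPH_CLOSE,np.ones((5,5)))
    k,l,st,ce=cv2.connectedComponentsWithStats(m); out=[]
    for i in range(1,k):
        if area[0]<st[i,4]<area[1]: out.append((st[i],ce[i],(l==i)))
    return out
E
python3 - <<'E'
from h import *
w=load('w1.pkl')
f=lambda u,v,z:onz(w,140+u/3.8,150+v/3.8,z)
FR,FL=f(45,187,100),f(777,238,100); BL=f(725,548,100)
print('front',FR.round(1),FL.round(1),np.linalg.norm(FL-FR),'BL',BL.round(1))
d=FL-FR; print('yaw',np.arctan2(-d[0],d[1]), 'edge side', np.linalg.norm(BL-FL), np.arctan2((BL-FL)[1],(BL-FL)[0]))
a,b=f(218,310,142),f(185,400,142); print('line',a.round(1),b.round(1),np.arctan2(*(a-b)[[1,0]]))
print('dot',f(205,255,100).round(1),'skirt',f(203,365,104).round(1), '2h', f(255,453,100).round(1))
print('bar ends',f(215,308,142).round(1), f(165,465,142).round(1))
print('tab',f(590,353,135).round(1),f(590,385,135).round(1))
print('handle',f(283,42,85).round(1),f(567,61,85).round(1),'panel',f(45,128,96),f(782,178,96))
for st,ce,m in packs(w): print(st,ce.round(1),onz(w,*ce,30).round())
E
```

```text
front [ 602.9 -129.1  100. ] [622.6 173.7 100. ] 303.44014749049086 BL [771. 165. 100.]
yaw -0.06484665176544738 edge side 148.64756553781646 -0.058644769472683204
line [639. -52. 142.] [677.2 -66.6 142. ] 2.7775994821245975
dot [632.1 -64.5 100. ] skirt [680.5 -66.8 104. ] 2h [724.8 -46.5 100. ]
bar ends [638.2 -53.2 142. ] [706.1 -76.1 142. ]
tab [659.   92.4 135. ] [672.8  93.2 135. ]
handle [544.6 -31.4  85. ] [551.6  85.2  85. ] panel [ 578.92857915 -128.41541894   96.        ] [597.80584411 174.55304666  96.        ]
[   0   61   78   58 2690] [39.5 89.5] [ 437. -324.   30.]
[ 394   71   70   44 2365] [429.1  93.3] [439. 317.  30.]
[  13  164   79   39 2114] [ 53.  184.2] [ 597. -330.   30.]
[ 392  164   77   46 2332] [428.7 186.4] [596. 344.  30.]
[156 172  56  12 464] [186.  177.5] [583. -89.  30.]
[218 176  63  13 561] [249.6 181.8] [590.  24.  30.]
[288 181  55  12 444] [312.4 186.5] [598. 136.  30.]
[ 170  229   42   46 1204] [191.4 248.7] [722. -86.  30.]
[289 243  12  31 276] [294.5 257.9] [739. 112.  30.]
```

>>> play_rows(plan=[[0, 0, -15, 0, 0, -0.11, -0.3], [0, 0, -15, 0, 0, -0.11, -0.3], [0, 0, -15, 0, 0, -0.11, -0.3], [0, 0, -15, 0, 0, -0.11, -0.3], [0, 0, -15, 0, 0, -0.11, -0.3]], grip_force=60)

```text
time_s: 1.87
eef_pos: [551.7, 11.2, 306.3]
ee_rot: [-0.002, 0.284, 0.959, -0.005]
force: [0.5, -0.3, 0.2]
grip_width: 0.351
```

>>> play_rows(plan=[[0, 0, -15, 0, 0, -0.11, -0.3], [0, 0, -15, 0, 0, -0.11, -0.3], [0, 0, -15, 0, 0, -0.11, -0.3], [0, 0, -15, 0, 0, -0.11, -0.3], [0, 0, -15, 0, 0, -0.11, -0.3]])

```text
time_s: 2.28
eef_pos: [550.7, 11.5, 226.1]
ee_rot: [-0.004, 0.546, 0.838, -0.004]
force: [0.2, 0.7, -0.5]
grip_width: 0.349
```

>>> play_rows(plan=[[0, 1, -15, 0, 0, -0.11, -0.3], [0, 1, -15, 0, 0, -0.11, -0.3], [0, 1, -15, 0, 0, -0.11, -0.3], [0, 1, 0, 0, 0, -0.11, -0.3], [0, 0, 0, 0, 0, -0.11, -0.3]])

```text
time_s: 2.7
eef_pos: [548.2, 16.4, 173.8]
ee_rot: [-0.009, 0.763, 0.647, -0.005]
force: [0.1, 0.1, 0.4]
grip_width: 0.35
```

>>> play_rows(plan=[[-1, 5, 0, 0, 0, 0.1, -0.3], [0, 5, -10, 0, 0, 0, -0.3], [0, 0, -10, 0, 0, 0, -0.3], [0, 0, -10, 0, 0, 0, -0.3], [0, 0, 0, 0, 0, 0, -0.3]])

```text
time_s: 3.12
eef_pos: [546.0, 27.3, 138.9]
ee_rot: [-0.01, 0.733, 0.68, -0.007]
force: [-0.4, -0.4, -0.4]
grip_width: 0.35
```

```bash
python3 - <<'E'
from h import *
s=sense(); print(s['eef_pos'],s['joints'].round(3))
w=cap('wrist','w2'); cv2.imwrite('pics/w2b.png',w['img'])
print(proj(w,[s['eef_pos'][0],s['eef_pos'][1],82]))
E
```

```text
[545.9941141   27.25725904 138.89596414] [-0.166  0.46   1.539  0.002  1.167 -0.091]
[247.87539349 212.35946927]
```

View pics/w2b.png

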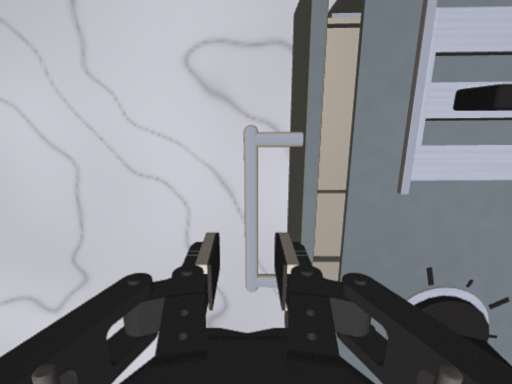

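>>> play_rows(plan=[[0.5, 0, -20, 0, 0, 0, -0.3], [0.5, 0, -20, 0, 0, 0, -0.3], [0, 0, -20, 0, 0, 0, -0.3], [0, 0, -14, 0, 0, 0, -0.3], [0, 0, 0, 0, 0, 0, -0.3]])

```text
time_s: 3.58
eef_pos: [548.7, 26.2, 64.4]
ee_rot: [-0.008, 0.734, 0.679, -0.005]
force: [-0.7, -0.5, 0.4]
grip_width: 0.35
```

>>> play_rows(plan=[[0, 0, 0, 0, 0, 0, -1], [0, 0, 0, 0, 0, 0, -1], [0, 0, 0, 0, 0, 0, -1], [0, 0, 0, 0, 0, 0, -1], [0, 0, 0, 0, 0, 0, -1]])

```text
time_s: 4.0
eef_pos: [548.8, 26.0, 65.0]
ee_rot: [-0.008, 0.735, 0.679, -0.005]
force: [1.7, -0.3, -8.9]
grip_width: 0.094
```

>>> play_rows(plan=[[-10, 0.6, 0, 0, 0, 0, -1], [-10, 0.6, 0, 0, 0, 0, -1], [-10, 0.6, 0, 0, 0, 0, -1], [-10, 0.6, 0, 0, 0, 0, -1], [-10, 0.6, 0, 0, 0, 0, -1]])

```text
time_s: 4.42
eef_pos: [499.9, 29.2, 65.0]
ee_rot: [-0.006, 0.735, 0.679, -0.003]
force: [3.3, 0.5, -12.5]
grip_width: 0.092
```

>>> play_rows(plan=[[-10, 0.6, 0, 0, 0, 0, -1], [-10, 0.6, 0, 0, 0, 0, -1], [-10, 0.6, 0, 0, 0, 0, -1], [-10, 0.6, 0, 0, 0, 0, -1], [-6, 0.4, 0, 0, 0, 0, -1]])

```text
time_s: 4.83
eef_pos: [452.2, 32.3, 65.0]
ee_rot: [-0.005, 0.734, 0.679, -0.001]
force: [4.2, -0.1, -14.9]
grip_width: 0.089
```

>>> play_rows(plan=[[-4, 0.2, 0, 0, 0, 0, -1], [-3, 0.2, 0, 0, 0, 0, -1], [-3, 0.2, 0, 0, 0, 0, -1], [-3, 0.2, 0, 0, 0, 0, -1], [-3, 0.2, 0, 0, 0, 0, -1]])

```text
time_s: 5.25
eef_pos: [436.3, 33.3, 65.1]
ee_rot: [-0.003, 0.735, 0.678, -0.0]
force: [22.5, 1.3, -32.6]
grip_width: 0.089
```

>>> play_rows(plan=[[0, 0, 0, 0, 0, 0, -0.3], [0, 0, 0, 0, 0, 0, -0.3], [0, 0, 0, 0, 0, 0, -0.3], [0, 0, 15, 0, 0, 0, -0.3], [0, 0, 25, 0, 0, 0, -0.3]])

```text
time_s: 5.67
eef_pos: [436.5, 33.0, 106.2]
ee_rot: [-0.004, 0.735, 0.678, -0.0]
force: [-0.5, -1.0, 0.5]
grip_width: 0.35
```

>>> play_rows(plan=[[0, 0, 30, 0, 0, 0.11, -0.1], [4, 0, 30, 0, 0, 0.11, 0.1], [8, 0, 30, 0, 0, 0.11, 0.2], [8, 0, 30, 0, 0, 0.11, 0.2], [8, 0, 30, 0, 0, 0.11, 0.2]])

```text
time_s: 6.08
eef_pos: [462.4, 33.3, 265.4]
ee_rot: [-0.004, 0.515, 0.857, -0.002]
force: [0.7, 0.1, 0.5]
grip_width: 0.595
```

>>> play_rows(plan=[[8, 0, 30, 0, 0, 0.11, 0.2], [8, 0, 30, 0, 0, 0.11, 0.2], [8, 0, 30, 0, 0, 0.11, 0.2], [8, 0, 20, 0, 0, 0.11, 0.2], [8, 0, 10, 0, 0, 0.11, 0.2]])

```text
time_s: 6.5
eef_pos: [502.5, 33.7, 400.5]
ee_rot: [0.003, 0.249, 0.969, -0.002]
force: [-0.7, -0.3, -0.7]
grip_width: 0.6
```

>>> play_rows(plan=[[0, 0, 0, 0, 0, 0.11, 0.2], [0, 0, 0, 0, 0, 0.11, 0.2], [0, 0, 0, 0, 0, 0.11, 0.2], [0, 0, 0, 0, 0, 0.11, 0.2], [0, 0, 0, 0, 0, 0, 0.2]])

```text
time_s: 6.92
eef_pos: [503.2, 33.6, 407.5]
ee_rot: [0.009, 0.018, 1.0, -0.001]
force: [0.4, -0.1, -0.4]
grip_width: 0.598
```

```bash
python3 - <<'E'
from h import *
import pickle
s=sense(); print(s['eef_pos'],s['ee_rot'],s['joints'].round(3),s['force'])
w=cap('wrist','w3'); pickle.dump(w,open('w3.pkl','wb')); cv2.imwrite('pics/w3b.png',cv2.resize(w['img'],(800,600),interpolation=cv2.INTER_CUBIC))
E
```

```text
[503.18729985  33.55124879 407.48423777] [ 9.00294567e-03  1.82287303e-02  9.99792961e-01 -8.33862007e-04] [-1.670e-01  2.020e-01  1.193e+00  1.000e-03  1.729e+00 -1.701e+00] [ 0.41678507 -0.10278615 -0.3563795 ]
```

View pics/w3b.png

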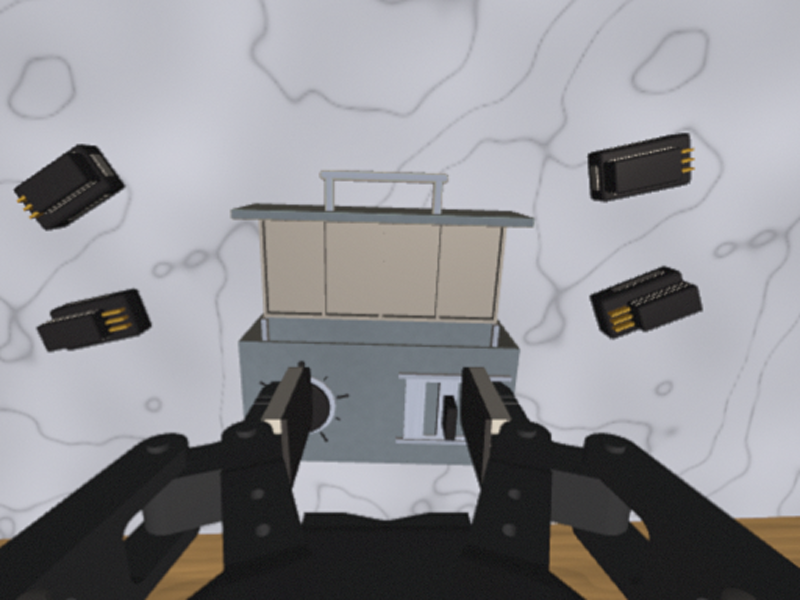

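```bash
cat >> h.py <<'E'
from scipy.spatial.transform import Rotation as Ro
def tool():
    s=sense(); q=s['ee_rot']; R=Ro.from_quat([q[1],q[2],q[3],q[0]])
    y=R.apply([0,1,0]); return s['eef_pos'],R,np.arctan2(y[1],y[0])
def turn(yaw):
    # world rotvec to a straight-down tool with tool-y at yaw
    p,R,_=tool(); y=np.array([np.cos(yaw),np.sin(yaw),0]); z=np.array([0,0,-1.]); x=np.cross(y,z)
    return (Ro.from_matrix(np.c_[x,y,z])*R.inv()).as_rotvec()
E
python3 - <<'E'
from h import *
w=load('w3.pkl'); f=lambda u,v,z:onz(w,u*.64,v*.64,z).round(1)
print('rear rib', f(264,317,28),f(325,316,28),f(382,318,28),f(437,320,28),f(497,321,28))
print('front  ', f(264,222,28),f(325,222,28),f(439,226,28),f(505,228,28))
print('handle',f(322,175,85),f(445,178,85),'hoodfront',f(240,343,100),f(518,348,100))
for st,ce,m in packs(w): print(st,ce.round(1),onz(w,*ce,30).round())
g=tool(); print(g[0],g[2],turn(1.5))
E
```

```text
rear rib [ 599.5 -121.    28. ] [600.8 -45.7  28. ] [605.9  24.5  28. ] [610.9  92.3  28. ] [614.8 166.5  28. ]
front   [ 484.  -107.6   28. ] [486.5 -37.   28. ] [495.7  94.8  28. ] [500.7 171.4  28. ]
handle [433.9 -28.5  85. ] [441.1  94.4  85. ] hoodfront [ 604.8 -128.8  100. ] [621.2 172.4 100. ]
[ 377   86   64   43 2052] [409.1 107. ] [438. 317.  30.]
[   9   93   70   54 2164] [ 44.3 119.3] [ 436. -323.   30.]
[ 378  171   71   45 1870] [413.9 192.3] [594. 347.  30.]
[  24  185   73   40 1829] [ 60.9 205.3] [ 596. -330.   30.]
[503.19453474  33.55192942 407.56472832] 1.5288651022269837 [ 0.0024011   0.01818928 -0.02887685]
```

```bash
python3 - <<'E'
from h import *
w=load('w3.pkl')
cv2.imwrite('pics/w3c.png',cv2.resize(w['img'][105:230,145:345],None,fx=4,fy=4,interpolation=cv2.INTER_CUBIC))
E
```

```text
(no output)
```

View pics/w3c.png

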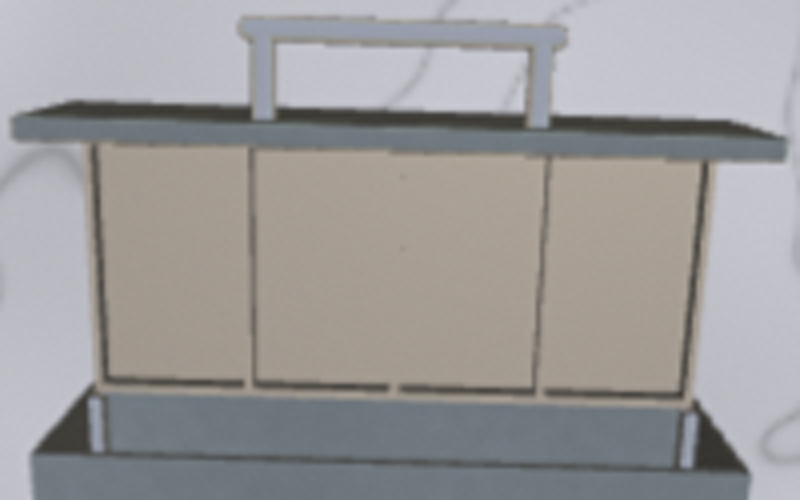

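```bash
python3 - <<'E'
from h import *
w=load('w3.pkl'); f=lambda u,v,z:onz(w,145+u/4,105+v/4,z).round(1)
ex=np.array([np.cos(-.062),np.sin(-.062)]);ey=np.array([-ex[1],ex[0]]); o=np.array([612.8,22.2])
for n,p in dict(rl=f(105,387,28),r1=f(249,389,28),r2=f(394,391,28),r3=f(538,394,28),rr=f(685,397,28),lo=f(690,405,28),floorline=f(394,384,16),pb=f(12,135,96),pb2=f(785,158,96)).items():
    d=p[:2]-o; print(n,p,'charger frame (from front edge): x %.1f y %.1f'%(d@ex,d@ey))
E
```

```text
rl [ 597.4 -116.4   28. ] charger frame (from front edge): x -6.8 y -139.3
r1 [600.8 -47.1  28. ] charger frame (from front edge): x -7.7 y -69.9
r2 [604.3  22.6  28. ] charger frame (from front edge): x -8.5 y -0.1
r3 [608.2  92.   28. ] charger frame (from front edge): x -8.9 y 69.4
rr [612.2 162.8  28. ] charger frame (from front edge): x -9.3 y 140.3
lo [616.4 165.4  28. ] charger frame (from front edge): x -5.3 y 143.1
floorline [604.6  22.5  16. ] charger frame (from front edge): x -8.2 y -0.2
pb [ 470.7 -121.1   96. ] charger frame (from front edge): x -132.9 y -151.8
pb2 [490.3 182.   96. ] charger frame (from front edge): x -132.2 y 151.9
```

>>> play_rows(plan=[[9, 20, -12, 0, 0.0015, -0.106, 1], [9, 20, -12, 0, 0.0015, -0.106, 1], [9, 20, -12, 0, 0.0015, -0.106, 1], [9, 20, -14, 0, 0.0015, -0.106, 1], [9, 20, -14, 0, 0.0015, -0.106, 1]])

```text
time_s: 7.38
eef_pos: [548.9, 134.2, 346.8]
ee_rot: [0.009, 0.305, 0.952, -0.005]
force: [0.5, -0.9, -0.7]
grip_width: 0.999
```

>>> play_rows(plan=[[9, 20, -18, 0, 0.0015, -0.106, 1], [9, 20, -20, 0, 0.0015, -0.106, 1], [9, 20, -22, 0, 0.0015, -0.106, 1], [9, 20, -24, 0, 0.0015, -0.106, 1], [9, 20, -24, 0, 0.0015, -0.106, 1]])

```text
time_s: 7.8
eef_pos: [595.5, 239.7, 237.9]
ee_rot: [0.007, 0.564, 0.826, -0.007]
force: [0.6, -0.2, -0.1]
grip_width: 0.996
```

>>> play_rows(plan=[[9, 20, -20, 0, 0.0015, -0.106, 1], [9, 20, -15, 0, 0.0015, -0.1, 1], [0, 0, 0, 0, 0, 0, 1], [0, 0, 0, 0, 0, 0, 1]])

```text
time_s: 8.13
eef_pos: [612.5, 284.9, 194.3]
ee_rot: [0.002, 0.657, 0.754, -0.013]
force: [0.2, -1.1, 0.3]
grip_width: 1.001
```

```bash
cat >> h.py <<'E'
def look(tag):
    import pickle
    w=cap('wrist',tag); pickle.dump(w,open(tag+'.pkl','wb'))
    p,R,y=tool(); cam=ray(w,256,192)[0]; print('tcp',p.round(1),'yaw',round(y,3),'cam',cam.round())
    for st,ce,m in packs(w,area=(2000,20000)):
        if st[1]+st[3]>=383 or st[0]==0 or st[0]+st[2]>=512: continue
        ct=max(cv2.findContours(m.astype(np.uint8),0,2)[0],key=cv2.contourArea)
        P=np.array([onz(w,*q[0],36)[:2] for q in ct],np.float32)
        r=cv2.minAreaRect(P); B=cv2.boxPoints(r); e0,e1=B[1]-B[0],B[2]-B[1]
        L=e0 if np.linalg.norm(e0)>np.linalg.norm(e1) else e1
        hsv=cv2.cvtColor(w['img'],cv2.COLOR_BGR2HSV); x,y0,ww,hh=st[:4]
        br=np.zeros(m.shape,bool); br[y0-8:y0+hh+8,x-8:x+ww+8]=True
        br&=(hsv[...,0]>10)&(hsv[...,0]<30)&(hsv[...,1]>110)&(hsv[...,2]>90)
        v,u=np.nonzero(br); b=onz(w,u.mean(),v.mean(),30)[:2] if len(u) else None
        if b is not None and (b-np.array(r[0]))@L<0: L=-L
        h=np.arctan2(L[1],L[0]); d=np.array([np.cos(h),np.sin(h)])
        print('pack c',np.round(r[0],1),'size',np.round(r[1],1),'heading',round(float(h),3),'blades',b,len(u),'along',(b-np.array(r[0]))@d if b is not None else None,'rail',(np.array(r[0])-13*d).round(1))
E
python3 - <<'E'
from h import *
look('pA')
w=cv2.imread('pics/pA.png'); cv2.imwrite('pics/pAb.png',w)
E
```

```text
tcp [612.2 284.7 194.2] yaw 0.138 cam [605. 357. 336.]
pack c [599.2 344. ] size [53.6 99. ] heading -1.2 blades [612.28506603 308.05346442] 254 along 38.25435088243104 rail [594.5 356.1]
pack c [442.6 320.3] size [ 74.3 100.9] heading 1.747 blades [423.81824618 354.8005621 ] 322 along 37.26263981950863 rail [444.9 307.5]
```

View pics/pAb.png

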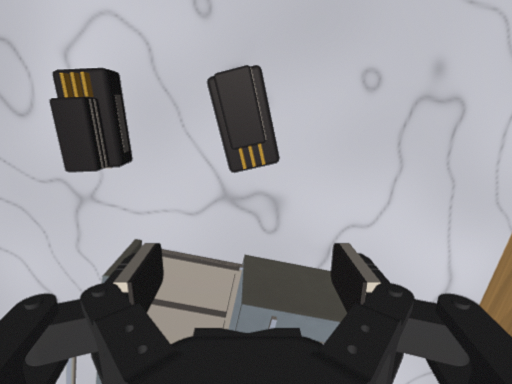

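>>> play_rows(plan=[[-6, 24, -15, 0, 0, 0.117, 1], [-6, 24, -15, 0, 0, 0.117, 1], [-6, 24, -15, 0, 0, 0, 1], [0, 0, -20, 0, 0, 0, 1], [0, 0, 0, 0, 0, 0, 1]])

```text
time_s: 8.6
eef_pos: [595.6, 355.0, 135.2]
ee_rot: [0.007, 0.562, 0.827, -0.008]
force: [0.3, -0.2, -0.6]
grip_width: 0.999
```

```bash
python3 - <<'E'
from h import *
print(tool()[0],tool()[2],turn(.371).round(4))
E
```

```text
[595.62818854 355.02168345 135.20234122] 0.3773998258487047 [ 0.0217  0.0028 -0.0065]
```

>>> play_rows(plan=[[-1, 1, -20, 0.022, 0.003, -0.006, 1], [0, 0, -25, 0, 0, 0, 0.5], [0, 0, -25, 0, 0, 0, 0.3], [0, 0, -20, 0, 0, 0, 0.1], [0, 0, -6, 0, 0, 0, 0.1]], grip_force=70)

```text
time_s: 9.02
eef_pos: [599.4, 352.8, 49.6]
ee_rot: [0.005, 0.567, 0.824, 0.007]
force: [-0.5, -0.7, -0.1]
grip_width: 0.549
```

>>> play_rows(plan=[[0, 0, 0, 0, 0, 0, -1], [0, 0, 0, 0, 0, 0, -1], [0, 0, 0, 0, 0, 0, -1], [0, 0, 0, 0, 0, 0, -1], [0, 0, 0, 0, 0, 0, -1]])

```text
time_s: 9.43
eef_pos: [601.3, 350.8, 55.4]
ee_rot: [0.006, 0.568, 0.823, 0.009]
force: [0.5, -0.0, -5.0]
grip_width: 0.381
```

```bash
python3 - <<'E'
from h import *
print(tool()[0],tool()[2],sense()['force'])
a=cap('wrist')['img']; b=cap('scene')['img'][190:290,270:380]
b=cv2.resize(b,None,fx=3.5,fy=3.5)[:384]
cv2.imwrite('pics/g1.png',np.hstack([cv2.resize(a,(410,307)),cv2.resize(b,(338,307))]))
E
```

```text
[601.32990489 350.79735823  55.44163813] 0.36229352422959804 [ 0.53607928 -0.03046345 -4.99727571]
```

View pics/g1.png

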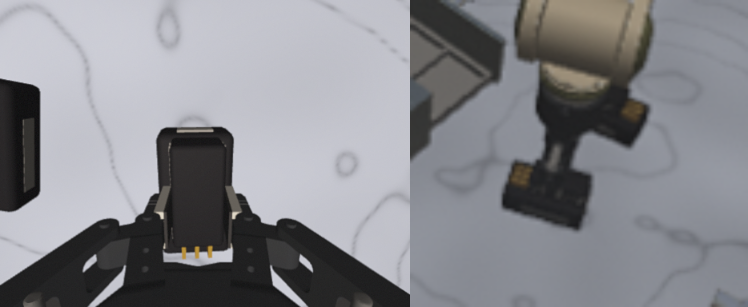

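>>> play_rows(plan=[[0, 0, 0, 0, 0, 0, 0.1], [0, 0, 0, 0, 0, 0, 0.1], [-2, 2, -6, 0, 0, 0, 0.1], [-2, 1, -6, 0, 0, 0, 0.1], [-1, 0, -4, 0, 0, 0, 0.1]])

```text
time_s: 9.95
eef_pos: [597.7, 355.0, 41.5]
ee_rot: [0.008, 0.568, 0.823, 0.011]
force: [0.6, -0.2, -0.6]
grip_width: 0.551
```

>>> play_rows(plan=[[0, 0, -1, 0, 0, 0, 0.1], [0, 0, 0, 0, 0, 0, 0.1], [0, 0, 0, 0, 0, 0, 0.1]])

```text
time_s: 10.2
eef_pos: [596.6, 355.1, 38.6]
ee_rot: [0.007, 0.568, 0.823, 0.01]
force: [0.0, 0.8, 0.2]
grip_width: 0.552
```

Stable at z≈38.6, no contact. Close with one row at a time.

>>> play_rows(plan=[[0, 0, 0, 0, 0, 0, -0.1], [0, 0, 0, 0, 0, 0, -0.25], [0, 0, 0, 0, 0, 0, -1]], grip_force=60)

```text
time_s: 10.45
eef_pos: [596.7, 355.2, 39.1]
ee_rot: [0.007, 0.568, 0.823, 0.011]
force: [-0.1, -0.5, -1.8]
grip_width: 0.384
```

>>> play_rows(plan=[[0, 0, 0, 0, 0, 0, -1], [0, 0, 0, 0, 0, 0, -1], [0, 0, 0, 0, 0, 0, -1]])

```text
time_s: 10.7
eef_pos: [596.7, 355.2, 39.1]
ee_rot: [0.007, 0.568, 0.823, 0.011]
force: [0.1, 0.6, -0.5]
grip_width: 0.388
```

>>> play_rows(plan=[[0, 0, 10, 0, 0, 0, -1], [0, 0, 25, 0, 0, 0, -1], [0, 0, 30, 0, 0, 0, -1], [0, 0, 30, 0, 0, 0, -1], [0, 0, 20, 0, 0, 0, -1]])

```text
time_s: 11.12
eef_pos: [592.0, 353.0, 151.5]
ee_rot: [0.002, 0.568, 0.823, 0.003]
force: [0.7, 0.6, -2.5]
grip_width: 0.387
```

>>> play_rows(plan=[[-5.5, -22, 0, 0, 0, 0.113, -1], [-5.5, -22, 0, 0, 0, 0.113, -1], [-5.5, -22, 0, 0, 0, 0.113, -1], [-5.5, -22, 0, 0, 0, 0.113, -1], [-5.5, -22, 0, 0, 0, 0.113, -1]])

```text
time_s: 11.53
eef_pos: [563.9, 243.6, 159.6]
ee_rot: [0.003, 0.303, 0.953, 0.009]
force: [0.4, -0.6, -4.1]
grip_width: 0.39
```

>>> play_rows(plan=[[-5.5, -22, 0, 0, 0, 0.113, -1], [-5.5, -22, 0, 0, 0, 0.113, -1], [-5.5, -22, 0, 0, 0, 0.113, -1], [-5.5, -22, 0, 0, 0, 0.113, -1], [-5.5, -22, 0, 0, 0, 0.113, -1]])

```text
time_s: 11.95
eef_pos: [533.0, 128.1, 161.3]
ee_rot: [0.0, 0.011, 1.0, 0.009]
force: [0.6, -0.5, -4.4]
grip_width: 0.387
```

```bash
python3 - <<'E'
from h import *
print(tool()[0],tool()[2],turn(1.509).round(4),sense()['force'],sense()['grip_width'])
E
```

```text
[532.96830387 128.10676346 161.32640205] 1.5496534175963752 [-0.0178  0.0006 -0.0407] [ 0.58455377 -0.4856382  -4.36061394] 0.38748849755934883
```

>>> play_rows(plan=[[8, 4, -20, -0.018, 0, -0.04, -1], [0, 0, -20, 0, 0, 0, -1], [0, 0, -20, 0, 0, 0, -1], [0, 0, -15, 0, 0, 0, -1], [0, 0, 0, 0, 0, 0, -1]])

```text
time_s: 12.37
eef_pos: [540.5, 126.7, 87.3]
ee_rot: [0.002, 0.028, 1.0, -0.001]
force: [-0.6, -0.4, -4.8]
grip_width: 0.384
```

```bash
python3 - <<'E'
from h import *
print(tool()[0],tool()[2],turn(1.509).round(4),sense()['force'],sense()['grip_width'])
w=cap('wrist','pl1')
E
```

```text
[540.53484297 126.66373813  87.28311835] 1.5155796151611407 [ 0.0027  0.0032 -0.0066] [-0.59346827 -0.40862702 -4.79827813] 0.38439971562682135
```

View pics/pl1.png

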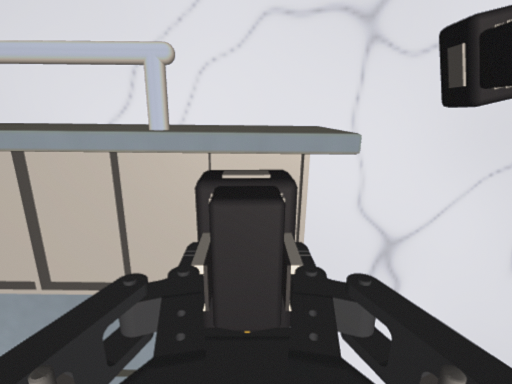

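>>> play_rows(plan=[[0.5, 5, -8, 0, 0, -0.006, -1], [0, 0, -8, 0, 0, 0, -1], [0, 0, 0, 0, 0, 0, -1]])

```text
time_s: 12.67
eef_pos: [543.1, 132.4, 74.5]
ee_rot: [0.005, 0.031, 1.0, -0.001]
force: [-0.2, 0.2, -4.1]
grip_width: 0.386
```

```bash
python3 - <<'E'
from h import *
print(tool()[0],tool()[2],turn(1.509).round(4),sense()['force'],sense()['grip_width'])
w=cap('wrist','pl2')
# edges along columns 60 (between handle & ribs): print brightness profile
for u in (70,80):
    g=w['img'][:,u-3:u+4].mean((1,2)); j=[v for v in range(120,384) if abs(g[v]-g[v-2])>14]; print(u,j)
    for v in j: print(v,onz(w,u,v,28)[:2].round(1),end=' ')
E
```

```text
[543.06452772 132.43756727  74.54884337] 1.5090130884619841 [ 0.0025  0.0094 -0.    ] [-0.21949454  0.1927973  -4.1075758 ] 0.3859686583200298
70 [121, 122, 123, 129, 130, 131, 153, 154, 288, 289, 290, 291, 297, 298, 299, 300, 302, 303, 304, 308, 309, 310, 311, 312, 313]
121 [470.9  22.6] 122 [471.5  22.4] 123 [472.2  22.3] 129 [475.9  21.4] 130 [476.5  21.2] 131 [477.1  21.1] 153 [491.2  17.7] 154 [491.8  17.5] 288 [593.3  -7.1] 289 [594.2  -7.3] 290 [595.   -7.5] 291 [595.9  -7.7] 297 [601.2  -9. ] 298 [602.1  -9.2] 299 [603.   -9.5] 300 [603.9  -9.7] 302 [605.7 -10.1] 303 [606.7 -10.3] 304 [607.6 -10.6] 308 [611.2 -11.5] 309 [612.1 -11.7] 310 [613.1 -11.9] 311 [614.  -12.1] 312 [614.9 -12.4] 313 [615.8 -12.6] 80 [121, 122, 123, 129, 130, 131, 153, 154, 288, 289, 290, 291, 297, 298, 299, 300, 302, 303, 304, 305, 306]
121 [471.3  29. ] 122 [471.9  28.9] 123 [472.6  28.7] 129 [476.3  27.9] 130 [476.9  27.7] 131 [477.5  27.6] 153 [491.6  24.3] 154 [492.2  24.2] 288 [593.7   0.6] 289 [5.946e+02 4.000e-01] 290 [5.955e+02 2.000e-01] 291 [596.4  -0. ] 297 [601.7  -1.2] 298 [602.6  -1.5] 299 [603.5  -1.7] 300 [604.4  -1.9] 302 [606.2  -2.3] 303 [607.1  -2.5] 304 [608.   -2.7] 305 [608.9  -2.9] 306 [609.8  -3.1]
```

>>> play_rows(plan=[[-0.5, 0, -8, 0, 0.009, 0, -1], [-0.5, 0, -6, 0, 0, 0, -1], [0, 0, -3, 0, 0, 0, -1], [0, 0, 0, 0, 0, 0, -1]])

```text
time_s: 13.05
eef_pos: [543.0, 132.7, 57.8]
ee_rot: [0.001, 0.031, 1.0, -0.001]
force: [-0.4, -0.7, -3.8]
grip_width: 0.384
```

>>> play_rows(plan=[[0, 0, -2, 0, 0, 0, -1], [0, 0, -1, 0, 0, 0, -1], [0, 0, 0, 0, 0, 0, -1]])

```text
time_s: 13.3
eef_pos: [543.4, 132.6, 55.3]
ee_rot: [0.002, 0.031, 1.0, -0.001]
force: [-0.7, -0.5, -3.9]
grip_width: 0.387
```

>>> play_rows(plan=[[0, 0, -1.5, 0, 0, 0, -1], [0, 0, 0, 0, 0, 0, -1], [0, 0, 0, 0, 0, 0, -0.1], [0, 0, 0, 0, 0, 0, 0.05], [0, 0, 0, 0, 0, 0, 0.05]])

```text
time_s: 13.72
eef_pos: [545.5, 132.5, 56.5]
ee_rot: [0.005, 0.031, 1.0, -0.001]
force: [0.6, -0.4, -0.3]
grip_width: 0.522
```

>>> play_rows(plan=[[0, 0, 10, 0, 0, 0, 0.05], [0, 0, 20, 0, 0, 0, 0.05], [0, 0, 30, 0, 0, 0, 0.05], [0, 0, 40, 0, 0, 0, 0.5], [0, 0, 30, 0, 0, 0, 0.5]])

```text
time_s: 14.13
eef_pos: [541.6, 132.3, 187.7]
ee_rot: [-0.001, 0.031, 1.0, -0.001]
force: [0.4, -0.2, 0.1]
grip_width: 0.75
```

>>> play_rows(plan=[[-7, 10, 1, 0, 0, -0.111, 1], [-7, 10, 1, 0, 0, -0.111, 1], [-7, 10, 1, 0, 0, -0.111, 1], [-7, 10, 1, 0, 0, -0.111, 1], [-7, 10, 1, 0, 0, -0.111, 1]])

```text
time_s: 14.55
eef_pos: [509.4, 182.5, 206.3]
ee_rot: [0.009, 0.315, 0.949, -0.001]
force: [0.3, -0.2, -0.1]
grip_width: 1.001
```

>>> play_rows(plan=[[-7, 10, 0, 0, 0, -0.111, 1], [-7, 10, 0, 0, 0, -0.111, 1], [-7, 10, 0, 0, 0, -0.111, 1], [-7, 10, 0, 0, 0, -0.111, 1], [-7, 10, 0, 0, 0, -0.111, 1]])

```text
time_s: 14.97
eef_pos: [472.6, 235.1, 211.5]
ee_rot: [0.01, 0.575, 0.818, -0.002]
force: [-0.6, 0.9, 0.5]
grip_width: 1.0
```

>>> play_rows(plan=[[-7, 8, 0, 0, 0, -0.111, 1], [-7, 8, 0, 0, 0, -0.111, 1], [0, 0, 0, 0, 0, 0, 1], [0, 0, 0, 0, 0, 0, 1]])

```text
time_s: 15.3
eef_pos: [456.9, 253.5, 214.9]
ee_rot: [0.011, 0.666, 0.746, -0.001]
force: [0.2, -0.5, -0.3]
grip_width: 1.0
```

```bash
python3 - <<'E'
from h import *
look('pB'); print(turn(.176).round(4))
E
```

```text
tcp [457.  253.4 215. ] yaw 0.114 cam [447. 325. 356.]
pack c [439.4 320.2] size [ 53.7 100.2] heading 1.746 blades [432.18278509 356.79166164] 281 along 37.24794944787335 rail [441.7 307.4]
[0.0161 0.0156 0.0625]
```

>>> play_rows(plan=[[-5, 18, -25, 0.016, 0.016, 0.062, 1], [-5, 18, -25, 0, 0, 0, 1], [-5, 18, -25, 0, 0, 0, 0.5], [0, 0, -25, 0, 0, 0, 0.3], [0, 0, -15, 0, 0, 0, 0.3]])

```text
time_s: 15.77
eef_pos: [446.0, 307.5, 101.1]
ee_rot: [0.003, 0.636, 0.771, 0.005]
force: [0.4, -0.3, 0.2]
grip_width: 0.652
```

```bash
python3 - <<'E'
from h import *
print(tool()[0],tool()[2],turn(.176).round(4))
E
```

```text
[446.01931079 307.54645402 101.13444983] 0.19087801974128657 [-0.0042  0.0113 -0.0149]
```

>>> play_rows(plan=[[-4, 0, -20, -0.004, 0.011, -0.015, 0.2], [0, 0, -20, 0, 0, 0, 0.2], [0, 0, -15, 0, 0, 0, 0.2], [-2, 0, -6, 0, 0, 0, 0.2], [0, 0, 0, 0, 0, 0, 0.2]])

```text
time_s: 16.18
eef_pos: [440.6, 304.9, 34.6]
ee_rot: [-0.001, 0.638, 0.77, -0.002]
force: [0.4, 0.1, 0.4]
grip_width: 0.597
```

>>> play_rows(plan=[[0, 0, -1, 0, 0, 0, 0.2], [0, 0, 0, 0, 0, 0, 0.2]])

```text
time_s: 16.35
eef_pos: [441.5, 304.6, 34.7]
ee_rot: [-0.001, 0.637, 0.771, -0.001]
force: [0.3, -0.7, 0.6]
grip_width: 0.596
```

>>> play_rows(plan=[[0, 2.5, 3.5, 0, 0, 0, 0.1], [0, 0, 0, 0, 0, 0, -0.1], [0, 0, 0, 0, 0, 0, -0.25], [0, 0, 0, 0, 0, 0, -1], [0, 0, 0, 0, 0, 0, -1]])

```text
time_s: 16.77
eef_pos: [442.8, 307.7, 41.4]
ee_rot: [0.0, 0.637, 0.771, 0.0]
force: [0.3, 0.1, -2.6]
grip_width: 0.386
```

>>> play_rows(plan=[[0, 0, 0, 0, 0, 0, -1], [0, 0, 0, 0, 0, 0, -1]])

```text
time_s: 16.93
eef_pos: [442.5, 307.6, 41.1]
ee_rot: [0.0, 0.637, 0.771, 0.0]
force: [0.2, 0.5, -2.6]
grip_width: 0.387
```

>>> play_rows(plan=[[0, 0, 10, 0, 0, 0, -1], [0, 0, 30, 0, 0, 0, -1], [0, 0, 35, 0, 0, -0.1, -1], [0, 0, 35, 0, 0, -0.113, -1], [6, -15, 15, 0, 0, -0.113, -1]])

```text
time_s: 17.35
eef_pos: [444.1, 292.3, 168.8]
ee_rot: [-0.004, 0.756, 0.655, -0.004]
force: [0.3, 1.2, -3.4]
grip_width: 0.386
```

>>> play_rows(plan=[[6, -17, 0, 0, 0, -0.113, -1], [6, -17, 0, 0, 0, -0.113, -1], [6, -17, 0, 0, 0, -0.113, -1], [6, -17, 0, 0, 0, -0.113, -1], [6, -17, 0, 0, 0, -0.113, -1]])

```text
time_s: 17.77
eef_pos: [476.0, 205.4, 178.4]
ee_rot: [-0.002, 0.914, 0.407, 0.003]
force: [1.2, 0.3, -3.0]
grip_width: 0.383
```

>>> play_rows(plan=[[6, -17, 0, 0, 0, -0.113, -1], [6, -17, 0, 0, 0, -0.113, -1], [6, -17, 0, 0, 0, -0.113, -1], [6, -17, 0, 0, 0, -0.113, -1], [6, -17, 0, 0, 0, -0.113, -1]])

```text
time_s: 18.18
eef_pos: [506.3, 115.9, 182.0]
ee_rot: [-0.001, 0.993, 0.122, 0.004]
force: [0.8, 0.4, -3.6]
grip_width: 0.386
```

>>> play_rows(plan=[[7, -17, 0, 0, 0, -0.113, -1], [7, -17, 0, 0, 0, -0.113, -1], [7, -10, 0, 0, 0, -0.113, -1], [0, 0, 0, 0, 0, 0, -1]])

```text
time_s: 18.52
eef_pos: [528.2, 66.8, 184.6]
ee_rot: [0.0, 0.998, -0.06, 0.005]
force: [0.3, -0.4, -3.6]
grip_width: 0.384
```

```bash
python3 - <<'E'
from h import *
print(tool()[0],tool()[2],turn(-1.633).round(4),sense()['force'],sense()['grip_width'])
E
```

```text
[528.15299728  66.76065044 184.61538463] -1.6918043747339435 [0.0007 0.0095 0.0588] [ 0.2542949  -0.44947844 -3.58837965] 0.38444245261479887
```

>>> play_rows(plan=[[4, -2, -30, 0, 0.009, 0.059, -1], [3, -2, -30, 0, 0, 0, -1], [0, 0, -30, 0, 0, 0, -1], [0, 0, -15, 0, 0, 0, -1], [0, 0, 0, 0, 0, 0, -1]])

```text
time_s: 18.93
eef_pos: [535.2, 63.7, 80.1]
ee_rot: [0.0, 1.0, -0.024, 0.003]
force: [0.1, -0.6, -3.4]
grip_width: 0.383
```

```bash
python3 - <<'E'
from h import *
print(tool()[0],tool()[2],turn(-1.633).round(4),sense()['force'],sense()['grip_width'])
E
```

```text
[535.19430143  63.69800308  80.07666691] -1.6179733644832563 [ 0.0004  0.0063 -0.015 ] [ 0.11033556 -0.61578074 -3.42398611] 0.38304945615637953
```

>>> play_rows(plan=[[1, -1.7, -8, 0, 0.006, -0.015, -1], [0, 0, -8, 0, 0, 0, -1], [0, 0, -4, 0, 0, 0, -1], [0, 0, 0, 0, 0, 0, -1]])

```text
time_s: 19.27
eef_pos: [537.1, 62.9, 61.6]
ee_rot: [0.0, 1.0, -0.029, 0.001]
force: [-0.5, 0.5, -2.8]
grip_width: 0.386
```

>>> play_rows(plan=[[0, 0, -1, 0, 0, 0, -1], [0, 0, 0, 0, 0, 0, -1]])

```text
time_s: 19.43
eef_pos: [537.7, 63.0, 61.6]
ee_rot: [0.0, 1.0, -0.029, 0.002]
force: [0.0, 0.6, -3.8]
grip_width: 0.384
```

>>> play_rows(plan=[[-1, -0.8, -3, 0, 0, 0, -1], [0, 0, -2, 0, 0, 0, -1], [0, 0, 0, 0, 0, 0, -1]])

```text
time_s: 19.68
eef_pos: [537.2, 62.1, 57.4]
ee_rot: [0.0, 1.0, -0.029, 0.004]
force: [-0.7, -0.3, -2.5]
grip_width: 0.389
```

>>> play_rows(plan=[[0, 0, -1.5, 0, 0, 0, -1], [0, 0, 0, 0, 0, 0, -1]])

```text
time_s: 19.85
eef_pos: [537.9, 62.1, 56.9]
ee_rot: [0.0, 1.0, -0.029, 0.005]
force: [-1.2, 0.0, -3.0]
grip_width: 0.384
```

>>> play_rows(plan=[[0, 0, 0, 0, 0, 0, -0.1], [0, 0, 0, 0, 0, 0, 0.05], [0, 0, 0, 0, 0, 0, 0.05], [0, 0, 15, 0, 0, 0, 0.05], [0, 0, 25, 0, 0, 0, 0.05]])

```text
time_s: 20.27
eef_pos: [536.6, 62.1, 94.8]
ee_rot: [0.0, 1.0, -0.029, 0.002]
force: [1.3, 0.1, -0.1]
grip_width: 0.525
```

>>> play_rows(plan=[[0, 0, 35, 0, 0, 0, 0.05], [0, 0, 30, 0, 0, 0, 0.5], [0, -20, 20, 0, 0, 0, 1], [0, -35, 10, 0, 0, 0, 1], [0, -35, 0, 0, 0, 0, 1]])

```text
time_s: 20.68
eef_pos: [537.2, -25.5, 199.3]
ee_rot: [0.0, 1.0, -0.025, 0.006]
force: [0.9, -0.9, -0.2]
grip_width: 0.998
```

>>> play_rows(plan=[[-1, -36, 0, 0, 0, 0, 1], [-1, -36, 0, 0, 0, 0, 1], [-1, -36, 0, 0, 0, 0, 1], [-1, -36, 0, 0, 0, 0, 1], [-1, -36, 0, 0, 0, 0, 1]])

```text
time_s: 21.1
eef_pos: [531.7, -213.4, 202.5]
ee_rot: [0.002, 1.0, -0.023, 0.009]
force: [-0.3, -0.2, 0.6]
grip_width: 1.002
```

>>> play_rows(plan=[[-1, -36, 0, 0, 0, 0, 1], [-1, -36, 0, 0, 0, 0, 1], [-1, -30, 0, 0, 0, 0, 1], [0, 0, 0, 0, 0, 0, 1], [0, 0, 0, 0, 0, 0, 1]])

```text
time_s: 21.52
eef_pos: [526.1, -328.1, 202.1]
ee_rot: [0.003, 1.0, -0.027, 0.01]
force: [-0.3, 0.1, -0.4]
grip_width: 0.996
```

```bash
python3 - <<'E'
from h import *
look('pC')
E
```

```text
tcp [ 526.  -328.   202.1] yaw -1.625 cam [ 594. -332.  346.]
pack c [ 603.7 -568.9] size [82.  60.8] heading 0.049 blades None 0 along None rail [ 590.8 -569.5]
pack c [ 597.5 -330.7] size [53.8 99.9] heading 1.757 blades [ 590.98535837 -293.6230506 ] 262 along 37.600828722692555 rail [ 599.9 -343.4]
pack c [ 439.  -325.4] size [ 66.6 109.2] heading -1.087 blades [ 445.93527121 -361.57589051] 221 along 35.24319325581375 rail [ 432.9 -313.9]
```

View pics/pC.png

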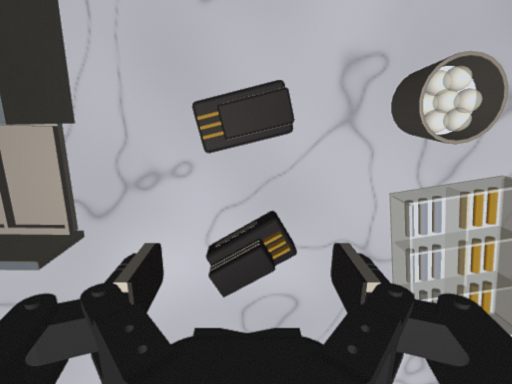

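>>> play_rows(plan=[[5, -1, 0, 0, 0, 0.113, 1], [5, -1, 0, 0, 0, 0.113, 1], [5, -1, 0, 0, 0, 0.113, 1], [5, -1, 0, 0, 0, 0.113, 1], [5, -1, 0, 0, 0, 0.113, 1]])

```text
time_s: 21.98
eef_pos: [552.8, -327.2, 203.2]
ee_rot: [-0.0, 0.964, 0.266, 0.01]
force: [-0.7, 0.0, -0.4]
grip_width: 1.001
```

>>> play_rows(plan=[[5, -1, 0, 0, 0, 0.113, 1], [5, -1, 0, 0, 0, 0.113, 1], [5, -1, 0, 0, 0, 0.113, 1], [5, -1, 0, 0, 0, 0.113, 1], [5, -1, 0, 0, 0, 0.113, 1]])

```text
time_s: 22.4
eef_pos: [581.1, -324.5, 204.6]
ee_rot: [-0.004, 0.842, 0.54, 0.01]
force: [-0.3, 0.2, 1.0]
grip_width: 0.997
```

>>> play_rows(plan=[[4, -1, -10, 0, 0, 0.113, 1], [4, -1, -10, 0, 0, 0.113, 1], [4, -1, -20, 0, 0, 0.113, 1], [4, -1, -20, 0, 0, 0.113, 1], [4, -1, -20, 0, 0, 0.113, 0.5]])

```text
time_s: 22.82
eef_pos: [606.2, -322.8, 128.8]
ee_rot: [-0.001, 0.643, 0.766, 0.011]
force: [0.4, 0.3, -0.2]
grip_width: 0.882
```

>>> play_rows(plan=[[4, -1, -10, 0, 0, 0.113, 0.3], [0, 0, 0, 0, 0, 0, 0.3]])

```text
time_s: 22.98
eef_pos: [610.2, -319.6, 114.0]
ee_rot: [-0.005, 0.593, 0.805, 0.011]
force: [-0.7, -0.3, 0.5]
grip_width: 0.651
```

```bash
python3 - <<'E'
from h import *
print(tool()[0],tool()[2],turn(.186).round(4))
E
```

```text
[ 610.18066629 -319.64944629  114.04930266] 0.29997244462721906 [-0.0236  0.0055 -0.1141]
```

>>> play_rows(plan=[[-5, -12, -10, -0.024, 0.005, -0.11, 0.3], [-5, -12, -10, 0, 0, 0, 0.3], [0, 0, -10, 0, 0, 0, 0.2], [0, 0, 0, 0, 0, 0, 0.2]])

```text
time_s: 23.32
eef_pos: [601.1, -340.9, 84.7]
ee_rot: [0.001, 0.639, 0.77, 0.0]
force: [-0.4, 0.3, -0.5]
grip_width: 0.601
```

```bash
python3 - <<'E'
from h import *
print(tool()[0],tool()[2],turn(.186).round(4))
E
```

```text
[ 601.12589759 -340.86839374   84.72672296] 0.1855397150075982 [0.0009 0.0022 0.0005]
```

>>> play_rows(plan=[[-1, -1, -15, 0, 0, 0, 0.2], [0, -1, -15, 0, 0, 0, 0.2], [0, 0, -10, 0, 0, 0, 0.2], [0, 0, -4, 0, 0, 0, 0.1], [0, 0, 0, 0, 0, 0, 0.1]])

```text
time_s: 23.73
eef_pos: [601.3, -342.2, 42.2]
ee_rot: [0.003, 0.637, 0.771, 0.001]
force: [-0.8, 0.4, 0.6]
grip_width: 0.547
```

>>> play_rows(plan=[[0, 0, 0, 0, 0, 0, 0.1], [0, 0, 0, 0, 0, 0, 0.1]])

```text
time_s: 23.9
eef_pos: [601.8, -342.2, 43.4]
ee_rot: [0.004, 0.637, 0.771, 0.002]
force: [-0.1, 0.6, -0.4]
grip_width: 0.55
```

>>> play_rows(plan=[[-1, -1, -4, 0, 0, 0, 0], [0, 0, 0, 0, 0, 0, -0.1], [0, 0, 0, 0, 0, 0, -0.25], [0, 0, 0, 0, 0, 0, -1], [0, 0, 0, 0, 0, 0, -1]])

```text
time_s: 24.32
eef_pos: [601.3, -343.8, 41.4]
ee_rot: [0.005, 0.637, 0.771, 0.002]
force: [0.4, -0.3, -1.2]
grip_width: 0.384
```

>>> play_rows(plan=[[0, 0, 0, 0, 0, 0, -1], [0, 0, 0, 0, 0, 0, -1]])

```text
time_s: 24.48
eef_pos: [601.4, -343.8, 41.4]
ee_rot: [0.005, 0.637, 0.771, 0.002]
force: [-0.8, -0.9, -0.5]
grip_width: 0.389
```

>>> play_rows(plan=[[0, 0, 10, 0, 0, 0, -1], [0, 0, 30, 0, 0, 0, -1], [0, 0, 35, 0, 0, -0.1, -1], [0, 0, 35, 0, 0, -0.113, -1], [-5, 17, 15, 0, 0, -0.113, -1]])

```text
time_s: 24.9
eef_pos: [592.8, -325.9, 165.5]
ee_rot: [-0.001, 0.757, 0.653, 0.002]
force: [-0.0, 0.5, -3.3]
grip_width: 0.387
```

>>> play_rows(plan=[[-5, 18, 0, 0, 0, -0.113, -1], [-5, 18, 0, 0, 0, -0.113, -1], [-5, 18, 0, 0, 0, -0.113, -1], [-5, 18, 0, 0, 0, -0.113, -1], [-5, 18, 0, 0, 0, -0.113, -1]])

```text
time_s: 25.32
eef_pos: [567.2, -234.0, 173.8]
ee_rot: [0.004, 0.916, 0.401, 0.003]
force: [0.2, -0.2, -3.5]
grip_width: 0.385
```

>>> play_rows(plan=[[-5, 18, 0, 0, 0, -0.113, -1], [-5, 18, 0, 0, 0, -0.113, -1], [-5, 18, 0, 0, 0, -0.113, -1], [-5, 18, 0, 0, 0, -0.113, -1], [-5, 18, 0, 0, 0, -0.113, -1]])

```text
time_s: 25.73
eef_pos: [539.6, -138.8, 176.2]
ee_rot: [0.005, 0.993, 0.116, 0.002]
force: [0.1, -0.1, -2.6]
grip_width: 0.385
```

>>> play_rows(plan=[[-5, 18, 0, 0, 0, -0.113, -1], [-5, 18, 0, 0, 0, -0.113, -1], [-5, 15, 0, 0, 0, -0.08, -1], [0, 0, 0, 0, 0, 0, -1]])

```text
time_s: 26.07
eef_pos: [522.1, -81.9, 178.2]
ee_rot: [0.004, 0.999, -0.047, 0.001]
force: [0.6, -0.2, -3.1]
grip_width: 0.382
```

```bash
python3 - <<'E'
from h import *
print(tool()[0],tool()[2],turn(-1.633).round(4),sense()['force'],sense()['grip_width'])
E
```

```text
[522.13552473 -81.94914436 178.15798611] -1.664618882401236 [0.009  0.0012 0.0316] [ 0.61600503 -0.20979912 -3.09501067] 0.3822355066926903
```

>>> play_rows(plan=[[4, 4, -30, 0.009, 0.001, 0.03, -1], [0, 0, -30, 0, 0, 0, -1], [0, 0, -25, 0, 0, 0, -1], [0, 0, -12, 0, 0, 0, -1], [0, 0, 0, 0, 0, 0, -1]])

```text
time_s: 26.48
eef_pos: [527.3, -78.2, 81.6]
ee_rot: [0.001, 1.0, -0.027, 0.003]
force: [0.4, 0.1, -3.9]
grip_width: 0.385
```

```bash
python3 - <<'E'
from h import *
print(tool()[0],tool()[2],turn(-1.633).round(4),sense()['force'],sense()['grip_width'])
E
```

```text
[527.34115605 -78.20103735  81.59042509] -1.625302743651306 [ 0.0025  0.0069 -0.0077] [ 0.42768119  0.10034446 -3.91854685] 0.3845655339983163
```

>>> play_rows(plan=[[-1, 0.5, -10, 0.002, 0.007, -0.008, -1], [0, 0, -8, 0, 0, 0, -1], [0, 0, -4, 0, 0, 0, -1], [0, 0, -2, 0, 0, 0, -1], [0, 0, 0, 0, 0, 0, -1]])

```text
time_s: 26.9
eef_pos: [527.7, -79.1, 58.2]
ee_rot: [0.001, 1.0, -0.031, 0.001]
force: [-0.6, -0.5, -3.2]
grip_width: 0.389
```

>>> play_rows(plan=[[-1, 0, -1, 0, 0, 0, -1], [0, 0, 0, 0, 0, 0, -1]])

```text
time_s: 27.07
eef_pos: [527.3, -79.3, 58.0]
ee_rot: [0.001, 1.0, -0.031, 0.002]
force: [0.3, -0.1, -3.8]
grip_width: 0.39
```

>>> play_rows(plan=[[0, 1, -1.5, 0, 0, 0, -1], [0, 0, 0, 0, 0, 0, -0.1], [0, 0, 0, 0, 0, 0, 0.05], [0, 0, 0, 0, 0, 0, 0.05], [0, 0, 15, 0, 0, 0, 0.05]])

```text
time_s: 27.48
eef_pos: [527.7, -78.5, 72.0]
ee_rot: [0.002, 1.0, -0.031, 0.003]
force: [-0.1, 0.2, -0.8]
grip_width: 0.528
```

>>> play_rows(plan=[[0, 0, 35, 0, 0, 0, 0.05], [0, 0, 35, 0, 0, 0, 0.5], [0, 0, 35, 0, 0, 0, 1], [-10, -20, 20, 0, 0, 0, 1], [-20, -30, 10, 0, 0, 0, 1]])

```text
time_s: 27.9
eef_pos: [497.4, -125.2, 213.2]
ee_rot: [0.001, 1.0, -0.028, 0.002]
force: [0.4, -0.2, -0.9]
grip_width: 1.003
```

>>> play_rows(plan=[[-20, -30, 0, 0, 0, 0, 1], [-20, -30, 0, 0, 0, 0, 1], [-20, -30, 0, 0, 0, 0, 1], [-20, -30, 0, 0, 0, 0, 1], [-20, -30, 0, 0, 0, 0, 1]])

```text
time_s: 28.32
eef_pos: [394.2, -280.1, 219.1]
ee_rot: [0.004, 1.0, -0.025, 0.008]
force: [1.1, -0.8, 0.7]
grip_width: 0.999
```

>>> play_rows(plan=[[-20, -30, 0, 0, 0, 0, 1], [-8, -10, 0, 0, 0, 0, 1], [0, 0, 0, 0, 0, 0, 1], [0, 0, 0, 0, 0, 0, 1]])

```text
time_s: 28.65
eef_pos: [361.0, -326.6, 219.9]
ee_rot: [0.005, 1.0, -0.029, 0.008]
force: [1.1, 0.0, 0.1]
grip_width: 0.998
```

```bash
python3 - <<'E'
from h import *
look('pD'); print(turn(-2.65))
E
```

```text
tcp [ 361.3 -326.3  219.9] yaw -1.628 cam [ 429. -330.  364.]
pack c [ 436.5 -329. ] size [54.2 99.5] heading -1.083 blades [ 454.23309543 -361.42026658] 226 along 36.98759532503153 rail [ 430.4 -317.5]
[ 0.01738704  0.00918192 -1.02198712]
```

>>> play_rows(plan=[[8, 1, -15, 0.002, 0.001, -0.114, 1], [8, 1, -15, 0.002, 0.001, -0.114, 1], [8, 1, -15, 0.002, 0.001, -0.114, 1], [8, 1, -15, 0.002, 0.001, -0.114, 1], [8, 1, -15, 0.002, 0.001, -0.114, 1]])

```text
time_s: 29.12
eef_pos: [406.9, -317.0, 146.0]
ee_rot: [0.005, 0.949, -0.316, 0.006]
force: [0.9, -0.0, 0.5]
grip_width: 0.999
```

>>> play_rows(plan=[[8, 1, -10, 0.002, 0.001, -0.114, 0.5], [8, 1, -10, 0.002, 0.001, -0.114, 0.3], [8, 1, -5, 0.002, 0.001, -0.114, 0.2], [0, 0, 0, 0, 0, -0.08, 0.2], [0, 0, 0, 0, 0, 0, 0.2]])

```text
time_s: 29.53
eef_pos: [436.9, -305.0, 116.2]
ee_rot: [0.002, 0.858, -0.514, 0.0]
force: [-0.2, -0.3, -0.1]
grip_width: 0.601
```

```bash
python3 - <<'E'
from h import *
print(tool()[0],tool()[2],turn(-2.654).round(4))
E
```

```text
[ 436.94209075 -304.95023628  116.19841609] -2.6514036957878546 [ 0.0032 -0.0019 -0.0026]
```

>>> play_rows(plan=[[-6, -12, -15, 0, 0, 0, 0.2], [0, 0, -20, 0, 0, 0, 0.2], [0, 0, -20, 0, 0, 0, 0.2], [0, 0, -12, 0, 0, 0, 0.1], [0, 0, 0, 0, 0, 0, 0.1]])

```text
time_s: 29.95
eef_pos: [434.7, -312.9, 48.7]
ee_rot: [0.002, 0.863, -0.505, 0.002]
force: [-0.0, 0.4, 1.4]
grip_width: 0.552
```

>>> play_rows(plan=[[0, 0, 0, 0, 0, 0, 0.1], [0, 0, 0, 0, 0, 0, 0.1]])

```text
time_s: 30.12
eef_pos: [435.4, -312.3, 49.6]
ee_rot: [0.003, 0.864, -0.503, 0.003]
force: [-1.0, -1.0, -0.8]
grip_width: 0.547
```

>>> play_rows(plan=[[-3, -3, -5, 0, 0, -0.028, 0.1], [-2, -2, -4, 0, 0, 0, 0.1], [0, 0, 0, 0, 0, 0, 0.1], [0, 0, 0, 0, 0, 0, 0.1]])

```text
time_s: 30.45
eef_pos: [431.2, -318.0, 42.4]
ee_rot: [0.003, 0.857, -0.515, 0.005]
force: [-0.1, 0.1, 0.9]
grip_width: 0.549
```

>>> play_rows(plan=[[0, 0, -3, 0, 0, 0, 0], [0, 0, 0, 0, 0, 0, -0.1], [0, 0, 0, 0, 0, 0, -0.25], [0, 0, 0, 0, 0, 0, -1], [0, 0, 0, 0, 0, 0, -1]])

```text
time_s: 30.87
eef_pos: [431.3, -318.4, 40.0]
ee_rot: [0.003, 0.857, -0.515, 0.005]
force: [-0.9, -1.0, -1.1]
grip_width: 0.386
```

>>> play_rows(plan=[[0, 0, 0, 0, 0, 0, -1], [0, 0, 0, 0, 0, 0, -1]])

```text
time_s: 31.03
eef_pos: [431.3, -318.4, 40.0]
ee_rot: [0.003, 0.857, -0.515, 0.005]
force: [-1.1, -0.9, 0.8]
grip_width: 0.388
```

>>> play_rows(plan=[[0, 0, 10, 0, 0, 0, -1], [0, 0, 30, 0, 0, 0, -1], [0, 0, 35, 0, 0, 0, -1], [0, 0, 35, 0, 0, 0.1, -1], [5, 15, 15, 0, 0, 0.1, -1]])

```text
time_s: 31.45
eef_pos: [432.2, -300.5, 165.4]
ee_rot: [0.001, 0.905, -0.426, -0.003]
force: [1.0, -0.5, -5.0]
grip_width: 0.385
```

>>> play_rows(plan=[[9, 28, 0, 0, 0, 0.1, -1], [9, 28, 0, 0, 0, 0.1, -1], [9, 28, 0, 0, 0, 0.1, -1], [9, 28, 0, 0, 0, 0.1, -1], [9, 28, 0, 0, 0, 0.1, -1]])

```text
time_s: 31.87
eef_pos: [477.3, -157.7, 172.0]
ee_rot: [0.003, 0.984, -0.179, 0.001]
force: [1.3, 0.0, -5.4]
grip_width: 0.386
```

>>> play_rows(plan=[[9, 28, 0, 0, 0, 0.1, -1], [9, 28, 0, 0, 0, 0.1, -1], [9, 28, 0, 0, 0, 0.1, -1], [9, 28, 0, 0, 0, 0, -1], [9, 15, 0, 0, 0, 0, -1]])

```text
time_s: 32.28
eef_pos: [521.0, -20.7, 172.9]
ee_rot: [0.002, 1.0, -0.018, -0.001]
force: [0.7, 0.1, -4.8]
grip_width: 0.385
```

>>> play_rows(plan=[[0, 0, 0, 0, 0, 0, -1], [0, 0, 0, 0, 0, 0, -1]])

```text
time_s: 32.45
eef_pos: [521.1, -16.8, 173.0]
ee_rot: [0.001, 1.0, -0.016, -0.001]
force: [-0.1, 0.3, -4.8]
grip_width: 0.384
```

```bash
python3 - <<'E'
from h import *
print(tool()[0],tool()[2],turn(-1.633).round(4),sense()['force'],sense()['grip_width'])
E
```

```text
[521.11817814 -16.83781481 172.9937029 ] -1.6018163461058696 [ 0.002  -0.0029 -0.0312] [-0.06505059  0.28727311 -4.79933968] 0.3841084461648041
```

>>> play_rows(plan=[[6, 5, -20, 0.002, -0.003, -0.03, -1], [5, 4, -25, 0, 0, 0, -1], [0, 0, -30, 0, 0, 0, -1], [0, 0, -15, 0, 0, 0, -1], [0, 0, 0, 0, 0, 0, -1]])

```text
time_s: 32.87
eef_pos: [531.2, -10.4, 81.7]
ee_rot: [0.001, 0.999, -0.033, 0.001]
force: [-1.1, 0.2, -5.0]
grip_width: 0.382
```

```bash
python3 - <<'E'
from h import *
print(tool()[0],tool()[2],turn(-1.633).round(4),sense()['force'],sense()['grip_width'])
E
```

```text
[531.21153863 -10.38104492  81.70345438] -1.6358823963664562 [0.0013 0.0019 0.0029] [-1.13092185  0.21708229 -5.04235541] 0.3824906557046389
```

>>> play_rows(plan=[[1, 2.5, -10, 0, 0.002, 0.003, -1], [0, 0, -8, 0, 0, 0, -1], [0, 0, -4, 0, 0, 0, -1], [0, 0, -2, 0, 0, 0, -1], [0, 0, 0, 0, 0, 0, -1]])

```text
time_s: 33.28
eef_pos: [532.9, -9.8, 58.2]
ee_rot: [0.001, 0.999, -0.032, 0.001]
force: [0.3, 0.3, -4.5]
grip_width: 0.385
```

>>> play_rows(plan=[[0, 0, -1, 0, 0, 0, -1], [0, 0, 0, 0, 0, 0, -1]])

```text
time_s: 33.45
eef_pos: [533.4, -10.1, 58.1]
ee_rot: [0.001, 0.999, -0.032, 0.002]
force: [-0.3, 0.9, -5.3]
grip_width: 0.383
```

>>> play_rows(plan=[[0, 2, -2, 0, 0, 0, -1], [0, 0, 0, 0, 0, 0, -1], [0, 0, 0, 0, 0, 0, -0.1], [0, 0, 0, 0, 0, 0, 0.05], [0, 0, 0, 0, 0, 0, 0.05]])

```text
time_s: 33.87
eef_pos: [535.4, -8.2, 58.5]
ee_rot: [0.002, 0.999, -0.032, 0.005]
force: [0.4, -0.0, -0.1]
grip_width: 0.522
```

>>> play_rows(plan=[[0, 0, 15, 0, 0, 0, 0.05], [0, 0, 30, 0, 0, 0, 0.05], [0, 0, 35, 0, 0, 0, 0.05], [-5, 0, 35, 0, 0, 0, 0.05], [-10, 5, 35, 0, 0, 0, 0.05]])

```text
time_s: 34.28
eef_pos: [517.5, -3.1, 209.0]
ee_rot: [0.001, 0.999, -0.032, -0.0]
force: [0.2, 0.5, -0.4]
grip_width: 0.529
```

>>> play_rows(plan=[[-15, 8, 30, 0, 0, 0, 0], [-15, 8, 30, 0, 0, 0, 0], [-15, 8, 30, 0, 0, 0, 0], [0, 0, 0, 0, 0, 0, 0], [0, 0, 0, 0, 0, 0, 0]])

```text
time_s: 34.7
eef_pos: [471.1, 22.1, 313.7]
ee_rot: [0.002, 0.999, -0.032, 0.009]
force: [0.2, -1.1, -1.0]
grip_width: 0.5
```

```bash
python3 - <<'E'
from h import *
import pickle
print(tool()[0],tool()[2],turn(-1.633).round(4),sense()['force'])
w=cap('wrist','chk'); pickle.dump(w,open('chk.pkl','wb')); cv2.imwrite('pics/chkb.png',cv2.resize(w['img'],(800,600)))
E
```

```text
[471.05690951  22.06500842 313.66395763] -1.6355821101247385 [0.0055 0.0184 0.0025] [ 0.18883212 -1.0691179  -0.96687789]
```

View pics/chkb.png

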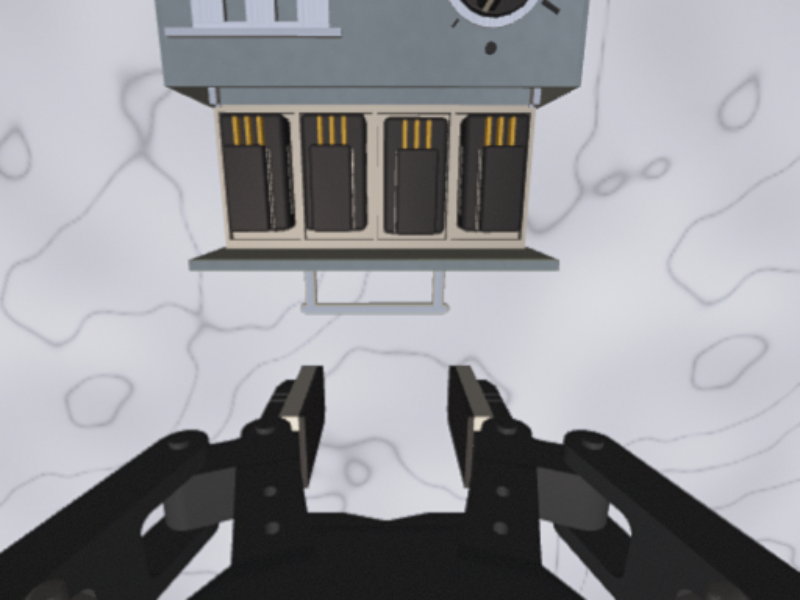

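>>> play_rows(plan=[[-25, 4, -10, 0.005, 0.018, 0, -1], [-25, 4, -20, 0, 0, 0, -1], [-25, 4, -30, 0, 0, 0, -1], [0, 0, -35, 0, 0, 0, -1], [0, 0, -35, 0, 0, 0, -1]])

```text
time_s: 35.17
eef_pos: [395.9, 33.3, 181.2]
ee_rot: [0.001, 0.999, -0.033, 0.005]
force: [1.0, -0.9, -0.2]
grip_width: -0.001
```

>>> play_rows(plan=[[0, 0, -35, 0, 0, 0, -1], [0, 0, -35, 0, 0, 0, -1], [0, 0, -20, 0, 0, 0, -1], [0, 0, -10, 0, 0, 0, -1], [0, 0, 0, 0, 0, 0, -1]])

```text
time_s: 35.58
eef_pos: [388.9, 33.9, 67.2]
ee_rot: [-0.001, 0.999, -0.034, -0.004]
force: [-0.4, 0.1, -1.0]
grip_width: 0.0
```

```bash
python3 - <<'E'
from h import *
print(tool()[0],tool()[2],turn(-1.633).round(4),sense()['force'],sense()['grip_width'])
E
```

```text
[388.94883408  33.85164622  67.1926373 ] -1.638149085180126 [-0.0013 -0.008   0.0051] [-0.36375786  0.06796381 -0.99483881] 9.615715706347039e-05
```

>>> play_rows(plan=[[10, -0.6, 2, 0, 0, 0, -1], [10, -0.6, 0, 0, 0, 0, -1], [6, -0.4, 0, 0, 0, 0, -1], [5, -0.3, 0, 0, 0, 0, -1], [6, -0.4, 0, 0, 0, 0, -1]])

```text
time_s: 36.0
eef_pos: [426.3, 31.3, 68.1]
ee_rot: [-0.001, 0.999, -0.034, -0.007]
force: [-5.1, -0.8, -0.4]
grip_width: 0.002
```

>>> play_rows(plan=[[8, -0.5, 0, 0, 0, 0, -1], [9, -0.6, 0, 0, 0, 0, -1], [9, -0.6, 0, 0, 0, 0, -1], [9, -0.6, 0, 0, 0, 0, -1], [9, -0.6, 0, 0, 0, 0, -1]])

```text
time_s: 36.42
eef_pos: [471.4, 28.4, 68.2]
ee_rot: [-0.001, 0.999, -0.034, -0.01]
force: [-4.0, -0.2, 1.3]
grip_width: 0.001
```

>>> play_rows(plan=[[9, -0.6, 0, 0, 0, 0, -1], [9, -0.6, 0, 0, 0, 0, -1], [9, -0.6, 0, 0, 0, 0, -1], [9, -0.6, 0, 0, 0, 0, -1], [9, -0.6, 0, 0, 0, 0, -1]])

```text
time_s: 36.83
eef_pos: [518.7, 25.3, 68.2]
ee_rot: [-0.001, 0.999, -0.033, -0.013]
force: [-3.1, -0.1, 1.0]
grip_width: -0.006
```

>>> play_rows(plan=[[8, -0.5, 0, 0, 0, 0, -1], [7, -0.4, 0, 0, 0, 0, -1], [5, -0.3, 0, 0, 0, 0, -1], [4, -0.2, 0, 0, 0, 0, -1], [3, -0.2, 0, 0, 0, 0, -1]])

```text
time_s: 37.25
eef_pos: [548.8, 23.4, 68.2]
ee_rot: [-0.001, 0.999, -0.033, -0.013]
force: [-2.4, -0.9, 1.6]
grip_width: -0.002
```

>>> play_rows(plan=[[3, -0.2, 0, 0, 0, 0, -1], [3, -0.2, 0, 0, 0, 0, -1], [3, -0.2, 0, 0, 0, 0, -1]])

```text
time_s: 37.5
eef_pos: [550.0, 23.3, 68.2]
ee_rot: [-0.001, 0.999, -0.032, -0.026]
force: [-22.6, -2.5, 16.6]
grip_width: -0.002
```

>>> play_rows(plan=[[4, -0.2, 0, 0, 0, 0, -1], [-10, 0.6, 0, 0, 0, 0, -1], [-20, 1, 0, 0, 0.02, 0, -1], [0, 0, 30, 0, 0, 0, -1], [0, 0, 35, 0, 0, 0, -1]])

```text
time_s: 37.92
eef_pos: [515.7, 25.6, 129.7]
ee_rot: [-0.001, 0.998, -0.032, -0.048]
force: [0.5, -0.2, 0.4]
grip_width: -0.001
```

>>> play_rows(plan=[[0, 0, 35, 0, 0, 0, -1], [10, 3, 35, 0, 0, 0, -1], [30, 5, 15, 0, 0, 0, -1], [35, 8, 0, 0, 0, 0, -1], [35, 8, 0, 0, 0, 0, -1]])

```text
time_s: 38.33
eef_pos: [628.1, 50.2, 230.2]
ee_rot: [-0.001, 0.999, -0.033, -0.039]
force: [1.6, -0.0, 0.0]
grip_width: -0.002
```

```bash
python3 - <<'E'
from h import *
import pickle
print(tool()[0],tool()[2],turn(-1.633).round(4),sense()['force'],sense()['joints'].round(2))
w=cap('wrist','v1'); pickle.dump(w,open('v1.pkl','wb')); cv2.imwrite('pics/v1b.png',cv2.resize(w['img'],(800,600)))
E
```

```text
[628.05835526  50.20040332 230.23859247] -1.6363447789324777 [-0.0043 -0.0774  0.0034] [ 1.62807598e+00 -8.16340678e-04  3.00559569e-02] [-0.1   0.6   1.07 -0.    1.55  1.53]
```

View pics/v1b.png

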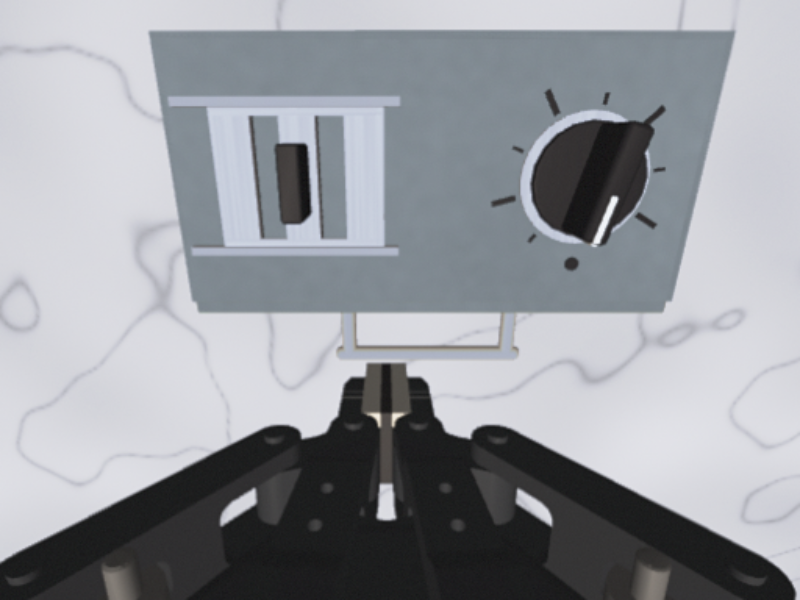

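```bash
python3 - <<'E'
from h import *
w=load('v1.pkl'); f=lambda u,v,z:onz(w,u*.64,v*.64,z)[:2].round(1)
print('tab top',f(276,145,135),f(305,145,135),f(283,221,135),f(309,221,135))
a,b=f(614,200,142),f(597,243,142); print('line',a,b,np.arctan2(*(b-a)[::-1]))
print('bar far corners',f(622,121,142),f(652,127,142),'near',f(585,241,142),f(607,243,142))
m=np.array([f(*q,100) for q in [(571,264),(531,238),(503,202),(517,149),(552,102),(605,98),(653,116),(660,169),(645,220)]])
L=m[[0,2,4,8]]
A=np.c_[2*m,np.ones(len(m))]; s=np.linalg.lstsq(A,(m**2).sum(1),rcond=None)[0]; c=s[:2]; print('centre',c, np.hypot(*(m-c).T).round(1))
ang=np.unwrap(np.arctan2(m[:,1]-c[1],m[:,0]-c[0])); print((ang[0]-ang).round(3), 'zero',ang[0])
print('front edge',f(198,311,100),f(664,311,100),'panel/handle',f(345,352,82),f(515,352,82))
E
```

```text
tab top [710.7  97.9] [709.7  83.7] [673.6  99.9] [672.7  86.4]
line [674.4 -67.1] [653.1 -60.9] 2.858339474728994
bar far corners [710.7 -66.7] [707.2 -81.1] near [654.6 -54.6] [652.8 -66. ]
centre [679.49882904 -69.12133817] [49.3 42.5 47.2 44.3 48.4 44.5 48.2 43.5 45.9]
[0.    0.678 1.318 1.98  2.621 3.246 3.889 4.544 5.211] zero 3.072163379862279
front edge [614.5 171.2] [ 595.  -128.2] panel/handle [570.4  82. ] [562.6 -38.6]
```

>>> play_rows(plan=[[20, 1, -10, -0.004, -0.077, 0.003, -1], [20, 1, -20, 0, 0, 0, -1], [18, 1, -25, 0, 0, 0, -1], [0, 0, -25, 0, 0, 0, -1], [0, 0, 0, 0, 0, 0, -1]])

```text
time_s: 38.8
eef_pos: [698.9, 55.8, 145.7]
ee_rot: [-0.001, 1.0, -0.03, 0.008]
force: [0.2, 0.0, -0.5]
grip_width: 0.003
```

```bash
python3 - <<'E'
from h import *
print(tool()[0],tool()[2],turn(-1.633).round(4),sense()['force'],sense()['joints'].round(2))
E
```

```text
[698.9228901   55.75698518 145.67193211] -1.6307850969591873 [-0.0014  0.016  -0.0022] [ 0.24796535  0.02489345 -0.47727656] [-0.09  0.77  1.    0.    1.36  1.54]
```

>>> play_rows(plan=[[-5, 0, -12, 0, 0.016, 0, -1], [-2, 0, -12, 0, 0, 0, -1], [0, 0, -4, 0, 0, 0, -1], [0, 0, 0, 0, 0, 0, -1]])

```text
time_s: 39.13
eef_pos: [691.7, 55.9, 119.1]
ee_rot: [-0.001, 1.0, -0.03, 0.001]
force: [-0.3, 0.4, -0.4]
grip_width: -0.001
```

>>> play_rows(plan=[[0, 4, 0, 0, 0, 0, -1], [0, 4, 0, 0, 0, 0, -1], [0, 4, 0, 0, 0, 0, -1], [0, 4, 0, 0, 0, 0, -1]])

```text
time_s: 39.47
eef_pos: [692.7, 72.6, 123.6]
ee_rot: [-0.001, 1.0, -0.03, 0.003]
force: [0.5, 0.3, 0.2]
grip_width: -0.002
```

>>> play_rows(plan=[[0, 4, -3, 0, 0, 0, -1], [0, 4, -2, 0, 0, 0, -1], [0, 4, 0, 0, 0, 0, -1], [0, 3, 0, 0, 0, 0, -1]])

```text
time_s: 39.8
eef_pos: [693.5, 89.3, 119.8]
ee_rot: [-0.0, 1.0, -0.03, 0.005]
force: [-0.4, -0.6, 0.9]
grip_width: -0.001
```

>>> play_rows(plan=[[0, 3, 0, 0, 0, 0, -1], [0, 3, 0, 0, 0, 0, -1], [0, 3, 0, 0, 0, 0, -1]])

```text
time_s: 40.05
eef_pos: [693.6, 90.5, 120.0]
ee_rot: [0.008, 0.999, -0.032, 0.004]
force: [-2.7, -15.0, 1.4]
grip_width: -0.001
```

>>> play_rows(plan=[[0, -8, 0, 0, 0, 0, -1], [0, -8, 10, 0, 0, 0, -1], [0, 0, 30, 0, 0, 0, -1], [0, 0, 30, 0, 0, 0.1, -0.5], [0, -10, 20, 0, 0, 0.12, 0]])

```text
time_s: 40.47
eef_pos: [690.6, 64.0, 208.5]
ee_rot: [0.007, 0.997, 0.081, -0.001]
force: [0.1, 0.2, -0.5]
grip_width: 0.273
```

>>> play_rows(plan=[[0, -8, 0, 0, 0, 0.12, 0], [0, -8, 0, 0, 0, 0.12, 0], [0, -8, 0, 0, 0, 0.12, 0], [0, -8, 0, 0, 0, 0.12, 0], [0, -8, 0, 0, 0, 0.12, 0]])

```text
time_s: 40.88
eef_pos: [692.3, 22.7, 220.4]
ee_rot: [0.006, 0.924, 0.383, 0.009]
force: [-1.0, -0.2, -0.3]
grip_width: 0.501
```

>>> play_rows(plan=[[0, -8, 0, 0, 0, 0.12, 0], [0, -8, 0, 0, 0, 0.12, 0], [0, -8, 0, 0, 0, 0.12, 0], [0, -8, 0, 0, 0, 0.12, 0], [0, -8, 0, 0, 0, 0.12, 0]])

```text
time_s: 41.3
eef_pos: [692.1, -19.1, 225.0]
ee_rot: [0.002, 0.761, 0.649, 0.013]
force: [0.4, -0.4, 0.1]
grip_width: 0.499
```

>>> play_rows(plan=[[0, -8, 0, 0, 0, 0.12, 0], [0, -8, 0, 0, 0, 0.12, 0], [0, -8, 0, 0, 0, 0.12, 0], [0, -8, 0, 0, 0, 0.12, 0], [0, -8, 0, 0, 0, 0.12, 0]])

```text
time_s: 41.72
eef_pos: [691.9, -60.9, 229.3]
ee_rot: [-0.002, 0.525, 0.851, 0.015]
force: [-0.4, 0.6, -0.8]
grip_width: 0.501
```

>>> play_rows(plan=[[0, 0, 0, 0, 0, 0.12, 0], [0, 0, 0, 0, 0, 0.12, 0], [0, 0, 0, 0, 0, 0.12, 0], [0, 0, 0, 0, 0, 0.12, 0], [0, 0, 0, 0, 0, 0.12, 0]])

```text
time_s: 42.13
eef_pos: [691.7, -63.2, 233.3]
ee_rot: [-0.006, 0.238, 0.971, 0.016]
force: [-1.0, 0.0, -0.5]
grip_width: 0.502
```

```bash
python3 - <<'E'
from h import *
print(tool()[0],tool()[2],turn(1.309).round(4),sense()['force'],sense()['joints'].round(2))
E
```

```text
[691.70765494 -63.22733844 233.3086313 ] 1.0906181281914997 [-0.034  -0.0068  0.2181] [-1.0024699   0.03706361 -0.46526188] [-0.27  0.72  0.86  0.03  1.57 -1.36]
```

>>> play_rows(plan=[[-5, -2, -15, -0.017, -0.003, 0.11, 0], [-5, -2, -20, -0.017, -0.003, 0.108, 0], [0, 0, -20, 0, 0, 0, 0], [0, 0, -15, 0, 0, 0, 0], [0, 0, 0, 0, 0, 0, 0]])

```text
time_s: 42.55
eef_pos: [681.7, -67.4, 166.0]
ee_rot: [0.003, 0.121, 0.993, 0.001]
force: [-0.5, -0.1, 0.3]
grip_width: 0.501
```

```bash
python3 - <<'E'
from h import *
print(tool()[0],tool()[2],turn(1.309).round(4),sense()['force'],sense()['joints'].round(2))
w=cap('wrist','d1')
E
```

```text
[681.71188628 -67.42596746 166.03350153] 1.328769503126042 [-0.0011  0.0062 -0.0198] [-0.47109233 -0.11376675  0.33083649] [-0.27  0.72  1.03  0.    1.38 -1.6 ]
```

View pics/d1.png

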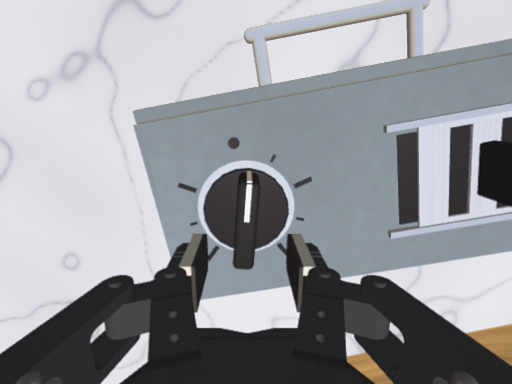

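>>> play_rows(plan=[[-1, 0, -15, 0, 0.006, -0.02, 0], [0, 0, -15, 0, 0, 0, -0.2], [0, 0, -12, 0, 0, 0, -0.2], [0, 0, -5, 0, 0, 0, -0.2], [0, 0, 0, 0, 0, 0, -0.2]], grip_force=40)

```text
time_s: 43.02
eef_pos: [682.9, -68.1, 122.4]
ee_rot: [0.004, 0.133, 0.991, 0.0]
force: [-0.1, 0.1, 0.7]
grip_width: 0.402
```

>>> play_rows(plan=[[0, 0, 0, 0, 0, 0, -0.2], [0, 0, 0, 0, 0, 0, -0.2]])

```text
time_s: 43.18
eef_pos: [683.2, -68.1, 123.0]
ee_rot: [0.005, 0.134, 0.991, 0.0]
force: [-0.3, 0.3, 0.3]
grip_width: 0.401
```

>>> play_rows(plan=[[-2, 0, -6, 0, 0, 0, -0.4], [0, 0, 0, 0, 0, 0, -0.5], [0, 0, 0, 0, 0, 0, -1], [0, 0, 0, 0, 0, 0, -1], [0, 0, 0, 0, 0, 0, -1]])

```text
time_s: 43.6
eef_pos: [681.8, -68.2, 118.4]
ee_rot: [0.006, 0.134, 0.991, 0.0]
force: [1.1, -0.0, -2.1]
grip_width: 0.155
```

```bash
python3 - <<'E'
from h import *
print(tool()[0],tool()[2],sense()['force'],sense()['wrist_torque'],sense()['grip_width'])
E
```

```text
[681.82377608 -68.20688935 118.38087362] 1.302633836576686 [ 1.08428033 -0.02378053 -2.12682144] [-0.10463425 -0.12469606 -0.01438877] 0.15514379397559447
```

>>> play_rows(plan=[[0, 0, 0, 0, 0, -0.1, -1], [0, 0, 0, 0, 0, -0.1, -1], [0, 0, 0, 0, 0, -0.1, -1], [0, 0, 0, 0, 0, -0.1, -1], [0, 0, 0, 0, 0, -0.1, -1]])

```text
time_s: 44.02
eef_pos: [681.5, -68.7, 118.4]
ee_rot: [0.006, 0.383, 0.924, -0.002]
force: [-0.9, -0.1, -0.4]
grip_width: 0.153
```

>>> play_rows(plan=[[0, 0, 0, 0, 0, -0.1, -1], [0, 0, 0, 0, 0, -0.1, -1], [0, 0, 0, 0, 0, -0.1, -1], [0, 0, 0, 0, 0, -0.1, -1], [0, 0, 0, 0, 0, 0, -1]])

```text
time_s: 44.43
eef_pos: [681.0, -69.1, 118.4]
ee_rot: [0.005, 0.569, 0.822, -0.004]
force: [0.6, 0.5, -1.0]
grip_width: 0.156
```

```bash
python3 - <<'E'
from h import *
print(tool()[0],tool()[2],turn(tool()[2]).round(3),sense()['force'],sense()['wrist_torque'],sense()['grip_width'])
E
```

```text
[681.01498709 -69.06770122 118.39004518] 0.35927540920909645 [ 0.011  0.003 -0.   ] [ 0.59986263  0.49733447 -0.97420634] [ 0.09566037 -0.15926942 -0.08385079] 0.1559904048987387
```

Works well. Remaining −1.47 rad.

>>> play_rows(plan=[[0, 0, 0, 0, 0, -0.1, -1], [0, 0, 0, 0, 0, -0.1, -1], [0, 0, 0, 0, 0, -0.1, -1], [0, 0, 0, 0, 0, -0.1, -1], [0, 0, 0, 0, 0, -0.1, -1]])

```text
time_s: 44.85
eef_pos: [680.4, -69.1, 118.4]
ee_rot: [0.003, 0.756, 0.655, -0.005]
force: [-0.4, 0.2, -0.5]
grip_width: 0.156
```

>>> play_rows(plan=[[0, 0, 0, 0, 0, -0.1, -1], [0, 0, 0, 0, 0, -0.1, -1], [0, 0, 0, 0, 0, -0.1, -1], [0, 0, 0, 0, 0, -0.1, -1], [0, 0, 0, 0, 0, -0.1, -1]])

```text
time_s: 45.27
eef_pos: [679.8, -68.9, 118.4]
ee_rot: [0.001, 0.896, 0.444, -0.006]
force: [-1.8, 0.9, -0.4]
grip_width: 0.154
```

>>> play_rows(plan=[[0, 0, 0, 0, 0, -0.1, -1], [0, 0, 0, 0, 0, -0.1, -1], [0, 0, 0, 0, 0, -0.08, -1], [0, 0, 0, 0, 0, 0, -1], [0, 0, 0, 0, 0, 0, -1]])

```text
time_s: 45.68
eef_pos: [679.5, -68.6, 118.4]
ee_rot: [-0.001, 0.949, 0.315, -0.007]
force: [0.3, -0.2, -1.4]
grip_width: 0.156
```

```bash
python3 - <<'E'
from h import *
print(tool()[0],tool()[2],turn(-1.11).round(3),sense()['force'],sense()['wrist_torque'],sense()['grip_width'])
E
```

```text
[679.54101154 -68.61701413 118.40145005] -0.9306643089649224 [ 0.002 -0.014 -0.179] [ 0.32869661 -0.15650461 -1.35237993] [-0.0728535  -0.09690122 -0.04995636] 0.15569654103209923
```

>>> play_rows(plan=[[0, 0, 0, 0, 0, -0.09, -1], [0, 0, 0, 0, 0, -0.09, -1], [0, 0, 0, 0, 0, 0, -1], [0, 0, 0, 0, 0, 0, -1]])

```text
time_s: 46.02
eef_pos: [679.4, -68.4, 118.4]
ee_rot: [-0.001, 0.972, 0.233, -0.007]
force: [-1.1, 0.2, -1.0]
grip_width: 0.157
```

```bash
python3 - <<'E'
from h import *
print(tool()[0],tool()[2],turn(-1.11).round(3),sense()['wrist_torque'],sense()['grip_width'])
E
```

```text
[679.40356864 -68.44134678 118.40593137] -1.0995686810067486 [ 0.001 -0.014 -0.01 ] [-0.09328976 -0.05206661 -0.01628815] 0.15737099901966428
```

>>> play_rows(plan=[[0, 0, 0, 0, 0, -0.012, -1], [0, 0, 0, 0, 0, 0, -1], [0, 0, 0, 0, 0, 0, -0.3], [0, 0, 0, 0, 0, 0, -0.3], [0, 0, 0, 0, 0, 0, -0.3]])

```text
time_s: 46.43
eef_pos: [679.5, -68.5, 118.6]
ee_rot: [-0.001, 0.973, 0.233, -0.007]
force: [-0.0, 0.7, 1.0]
grip_width: 0.349
```

>>> play_rows(plan=[[0, 0, 10, 0, 0, 0, -0.3], [0, 0, 25, 0, 0, 0, -0.3], [0, 0, 30, 0, 0, 0, -0.3], [-15, -8, 25, 0, 0, 0, -0.3], [-30, -15, 10, 0, 0, 0, -0.3]])

```text
time_s: 46.85
eef_pos: [634.4, -89.5, 220.7]
ee_rot: [-0.003, 0.972, 0.235, -0.009]
force: [0.1, -0.6, 0.3]
grip_width: 0.353
```

>>> play_rows(plan=[[-20, -8, 5, 0, -0.01, 0, -0.3], [0, 0, 0, 0, 0, 0, -0.3], [0, 0, 0, 0, 0, 0, -0.3]])

```text
time_s: 47.1
eef_pos: [611.7, -100.1, 233.3]
ee_rot: [0.001, 0.972, 0.235, -0.0]
force: [-0.3, 0.4, -0.1]
grip_width: 0.357
```

```bash
python3 - <<'E'
from h import *
import pickle
print(tool()[0],tool()[2],sense()['force'])
w=cap('wrist','d2'); pickle.dump(w,open('d2.pkl','wb')); cv2.imwrite('pics/d2b.png',cv2.resize(w['img'],(800,600)))
E
```

```text
[ 611.66061752 -100.11135372  233.32730007] -1.0968299856405093 [-0.2774508   0.43760212 -0.06264469]
```

View pics/d2b.png

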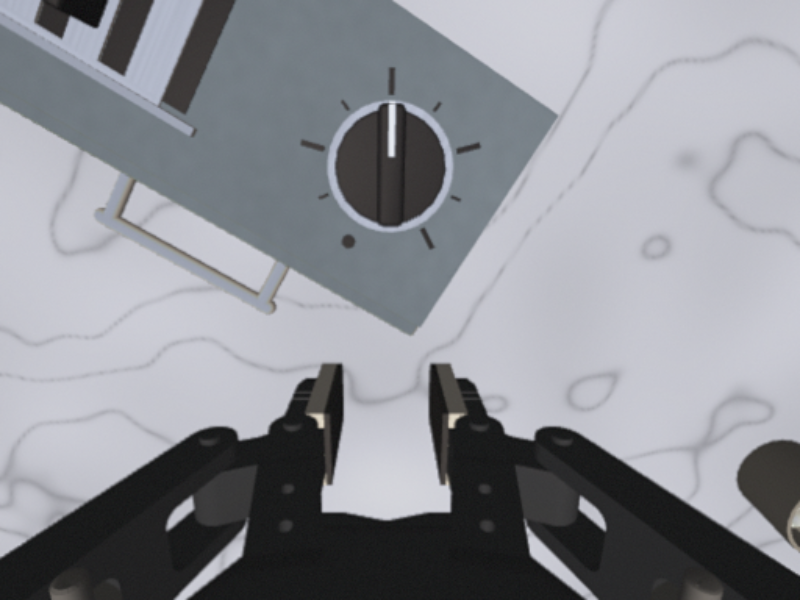

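```bash
python3 - <<'E'
from h import *
w=load('d2.pkl'); f=lambda u,v,z:onz(w,u*.64,v*.64,z)[:2]
a,b=f(391,155,142),f(392,104,142); t=np.arctan2(*(b-a)[::-1]); print('timer',3.079-t)
print('handle mid',(f(104,214,82)+f(269,306,82))/2)
print(ctrl.finish_job())
E
```

```text
timer 2.621420462430554
handle mid [567.39183419  23.35992948]
the job is handed in; nothing more can be done
None
```

The job is handed in. All four packs are on charge, the tray is home, the timer is at 2 h and the vent is open. No verdict was reported.

I pulled the tray out to its stop and laid one pack in each bay. Then I pushed the tray home, slid the vent shutter left to its stop, and turned the dial clockwise to the 2-hour mark. The arm finished clear of everything, at about 47 s on the robot's clock.

What the last checks showed:
- **Packs:** before I closed the tray, the picture showed all four lying flat in their own bays with the brass contacts to the back. I did not see them again after closing.
- **Tray:** it met a hard stop at 22 N. The handle then measured x ≈ 567 mm, where it should be when the tray is home.
- **Vent:** it met its stop at 15 N after about 18 mm of travel, and the slots show open in the last picture.
- **Timer:** it measured about 2.62 rad against a target of 2.618, and the pointer lines up with the 2 h mark.

Two things went differently from expected:
- **First pack:** my first grip sat too high on the rail, so I let go and gripped it again lower before lifting.
- **Bay clearance:** the bays' rear rib measured about 9 mm from the hood with the tray out, not the stated 17 mm or so. I used my measurement and the packs fitted.

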